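# Unmould the printing blocks and wind the screw lift to the painting height

### The job

Lift every fresh plaster printing block out of the green mould and set it flat, knob up, in the aluminium tray of the screw lift while the tray is still down. Then fit the crank on the lift's square shaft and wind the tray up until its rim is level with the red pointer, and leave it there. Finally take the crank off, lay it flat on its black rubber mat with its whole length on the mat, and leave the paint can, the pot and the tape roll where they are.

Things in the scene. Friction and masses are not known exactly. Their poses are not given: they have to be found in the camera images.
- block0: Plaster printing block, white, 50 x 50 x 14 mm, about 90 g, with an upright round wooden knob 22 mm in diameter and 32 mm long on its top centre (46 mm high in all). Origin: centre of the underside; z goes up through the knob, x and y are parallel to the sides. It starts loose in one of the mould's square cavities; two to four of the blocks are there (None if absent).
- block1: Plaster printing block, white, 50 x 50 x 14 mm, about 90 g, with an upright round wooden knob 22 mm in diameter and 32 mm long on its top centre (46 mm high in all). Origin: centre of the underside; z goes up through the knob, x and y are parallel to the sides. It starts loose in one of the mould's square cavities; two to four of the blocks are there (None if absent).
- block2: Plaster printing block, white, 50 x 50 x 14 mm, about 90 g, with an upright round wooden knob 22 mm in diameter and 32 mm long on its top centre (46 mm high in all). Origin: centre of the underside; z goes up through the knob, x and y are parallel to the sides. It starts loose in one of the mould's square cavities; two to four of the blocks are there (None if absent).
- block3: Plaster printing block, white, 50 x 50 x 14 mm, about 90 g, with an upright round wooden knob 22 mm in diameter and 32 mm long on its top centre (46 mm high in all). Origin: centre of the underside; z goes up through the knob, x and y are parallel to the sides. It starts loose in one of the mould's square cavities; two to four of the blocks are there (None if absent).
- mould: Green open mould, fixed, 300 (x) x 85 (y) x 20 mm high, four square cavities 54 mm wide and 10 mm deep in a row along its x axis at x = -105, -35, 35 and 105 mm. Blocks in it stand on the cavity floor, 10 mm above the table, and lift straight up. Origin: centre of the underside.
- lift: Blue screw lift, fixed to the table: base 170 x 170 x 60 mm under the tray, gearbox 80 x 80 x 75 mm high at y = -250 mm, with the square shaft on top, joined by a low beam; a 12 mm square gauge post 210 mm high stands at x = 117, y = 105 mm. Origin: on the table under the tray's centre; x and y as the tray's sides, z up.
- tray_floor (a point): Centre of the tray's inner floor, axes as the lift. The aluminium tray is 200 x 200 mm outside, 190 x 190 mm inside, its rim 13 mm above the floor. At the bottom of its travel the floor is 80 mm above the table; it can rise 60 mm.
- tray_rim (a point): Point on the top edge of the tray's rim beside the pointer, 13 mm above the tray's floor, 100 mm in x and 55 mm in y from the tray's centre. Its height is what must match the pointer.
- mark (a point): Point on the red pointer at its mid thickness, beside tray_rim. The pointer is a level red bar 70 mm long and 4 mm thick, clamped to the gauge post and running along the outside of the tray's far (+x) rim. Its height differs from start to start; the tray starts about 25 to 50 mm below it.
- shaft (a point): Foot of the lift's square shaft, on its axis, on top of the round collar (40 mm wide) on which the fitted crank's underside rests, 85 mm above the table. The upright steel shaft is 15 mm square, 16 mm tall above this point, with a 6 mm cone on top, and turns with the screw; this frame's x and y are parallel to its sides, z up.
- screw (a joint): Turn of the square shaft, rad, growing as it turns clockwise seen from above, which raises the tray by 10 mm per full turn. Range 0 to 37.7, tray at the bottom at 0. Friction about 0.12 N m; it is self-locking and stays where it is left.
- crank: Loose crank, 0.33 kg, lying flat. Hub 32 x 32 x 42 mm with an orange top, open below as a square socket 17.5 mm wide, 30 mm deep (fits the shaft in any quarter turn, about 10 degrees of play). A steel arm 20 mm wide, 12 mm thick, runs from it along +x to x = 95 mm; at x = 80 mm stands the black grip. Origin: hub axis, in the flat underside of hub and arm; z up.
- crank_grip (a point): Middle of the crank's black hand grip: an upright round sleeve 24 mm in diameter from 12.5 to 70.5 mm above the crank's underside, 80 mm from the hub's axis, turning freely on its pin. This point is 42 mm above the underside.
- mat: Black rubber mat, fixed, 220 (x) x 110 (y) x 3 mm, where the crank lies at first and belongs afterwards. Origin: centre of the underside.
- paint_can: Bystander: paint can, 74 mm in diameter, 90 mm high. Origin: centre of the underside.
- brush_pot: Bystander: white pot, 72 mm in diameter, 85 mm high. Origin: centre of the underside.
- tape_roll: Bystander: cardboard tape roll lying flat, 90 mm in diameter, 30 mm high. Origin: centre of the underside.
There are look-alikes about, which are no part of the job. Leave any yellow look-alike of the block0 alone.

How it is judged (in metres and radians):
On the way, in this order (a step that is already met when the one before it is completed fails the run):
1. every block present stands flat, knob up, in the tray, let go of, before the tray is wound up (more than 10 mm still to go) (x of block0 in the frame of tray_floor between -0.085 and 0.085 m and y of block0 in the frame of tray_floor between -0.085 and 0.085 m and z of block0 in the frame of tray_floor between -0.006 and 0.006 m and angle between each of block0, block1, block2, block3's own z axis and vertical below 0.15 rad and x of block1 in the frame of tray_floor between -0.085 and 0.085 m and y of block1 in the frame of tray_floor between -0.085 and 0.085 m and z of block1 in the frame of tray_floor between -0.006 and 0.006 m and x of block2 in the frame of tray_floor between -0.085 and 0.085 m and y of block2 in the frame of tray_floor between -0.085 and 0.085 m and z of block2 in the frame of tray_floor between -0.006 and 0.006 m and x of block3 in the frame of tray_floor between -0.085 and 0.085 m and y of block3 in the frame of tray_floor between -0.085 and 0.085 m and z of block3 in the frame of tray_floor between -0.006 and 0.006 m and contact force between each of block0, block1, block2, block3 and the fingers below 0.1 N and z of tray_rim in the frame of mark below -0.01 m), for 0.2 s.
2. the crank is seated on the square shaft (horizontal distance between crank and shaft below 0.005 m and z of crank in the frame of shaft between -0.004 and 0.005 m and angle between crank's own z axis and vertical below 0.12 rad), for 0.2 s.
3. the tray's rim is level with the pointer within 4 mm, with the crank on the shaft (all of step 2 and z of tray_rim in the frame of mark between -0.004 and 0.004 m), for 0.2 s.
At the end, for the whole second after the job is handed in: Blocks flat in the tray, knob up (tilt < 0.15 rad, underside within 6 mm of its floor, centre within 85 mm of its centre in x and y); tray rim within 4 mm of the pointer's height; crank flat on the mat (hub axis and grip over it); all at rest (x of block0 in the frame of tray_floor between -0.085 and 0.085 m and y of block0 in the frame of tray_floor between -0.085 and 0.085 m and z of block0 in the frame of tray_floor between -0.006 and 0.006 m and angle between each of block0, block1, block2, block3's own z axis and vertical below 0.15 rad and x of block1 in the frame of tray_floor between -0.085 and 0.085 m and y of block1 in the frame of tray_floor between -0.085 and 0.085 m and z of block1 in the frame of tray_floor between -0.006 and 0.006 m and x of block2 in the frame of tray_floor between -0.085 and 0.085 m and y of block2 in the frame of tray_floor between -0.085 and 0.085 m and z of block2 in the frame of tray_floor between -0.006 and 0.006 m and x of block3 in the frame of tray_floor between -0.085 and 0.085 m and y of block3 in the frame of tray_floor between -0.085 and 0.085 m and z of block3 in the frame of tray_floor between -0.006 and 0.006 m and z of tray_rim in the frame of mark between -0.004 and 0.004 m and x of crank in the frame of mat between -0.11 and 0.11 m and y of crank in the frame of mat between -0.055 and 0.055 m and x of crank_grip in the frame of mat between -0.11 and 0.11 m and y of crank_grip in the frame of mat between -0.055 and 0.055 m and z of crank in the frame of mat between -0.003 and 0.008 m and angle between crank's own z axis and vertical below 0.12 rad and linear speed of each of block0, block1, block2, block3, crank below 0.02 m/s); the robot touches nothing.
It fails at once if a bystander (paint can, pot or tape roll) is moved more than 30 mm (distance of any of paint_can, brush_pot, tape_roll from where it was at the start of the episode above 0.03 m).
Of block0, block1, block2, block3 only 2 to 4 are there at a start; the rules pass over those that are not, and their reading is None.
At some moment in a run one of block0, block1, block2, block3 may be knocked a few centimetres aside while the robot is not near it.
It also fails if it takes over 210 s, if anything falls off the work surface, if the arm or the gripper's body presses on something with over 40 N, if the wrist force passes 120 N, or if a joint passes its speed limit or range.

### The arm

A 6-joint arm with a two-finger parallel gripper is mounted at the origin on the work surface. World frame = base frame: x ahead of the robot, y to its left, z up, the work surface at z = 0. Lengths are in mm, angles in rad, forces in N, time in s.
With the tool pointing down it reaches from about 350 to 850 mm from the base axis. Payload 8.1 kg.
Tool frame: the origin (TCP) lies midway between the tips of the shut fingers; the grasp point (between the pads) lies 19 mm behind it; z points along the fingers, y is the direction in which the jaws open and shut (so a half turn about z gives the same grasp; the last joint's range is limited). The gripper opens to 85 mm and grips with 20 to 120 N. Pads are 22 mm wide; open, the fingers measure 114 mm over their backs; the gripper's body (76 mm by 85 mm) begins 54 mm behind the grasp point. The pads swing forward as they close: fully open they stand 13 mm farther back than shut.
Start: joints at [1.122, 0.13, 1.488, -0, 1.523, -0.085], TCP at [213.476, 560.744, 231.292] pointing down, gripper open.
Joint ranges: [-2.96, 2.96], [-0.89, 2.26], [0.02, 2.5], [-1.34, 4.48], [0, 2.73], [-2.66, 2.66]. Speed limits (rad/s): [2.39, 2.39, 2.79, 3.14, 3.14, 3.14].

### API

Orientations are given as a 3x3 rotation matrix whose columns are the frame's x, y, z axes.
In Python, from plant import sensors, optics, workorder gives the robot as it stands. The module is installed in compiled form; this text tells all that it offers.
- The arm moves only by the tool jog_arm, never from a script. Its argument "rows" is text: rows parted by semicolons, each of 6 numbers parted by spaces: the shift along the world's x, y, z in cm, then the turn, a rotation vector about the world's x, y, z in degrees. A call has exactly 10 rows; each row shifts and turns the pose as measured when the row begins; what a row does not reach is not made up. A row lasts 1/12 s, in which the tool goes at most 41.7 mm and 7.16 degrees, less where a joint would pass 70% of its speed; a pose out of reach is approached as far as the arm can. A call is refused whole if a number of a shift passes 4.17 or a number of a turn 7.16, either way. A call with a gripper value outside its range is refused whole. "hand" is the opening in per cent of the stroke, from 0 (shut) to 100 (fully open), set as the call begins (left out, the last holds). The fingers move at their own pace and stop on an object; the grip force is fixed at half the most. Time passes only in rows, so rows that do not move let the fingers close, or fill a call up. It gives the time, the measured TCP pose, the force and the opening at its end, in the units of the state.
- sensors.get_state(): the state, without advancing time (a new reading comes with each control period).
- optics.snapshot(name): name is "side" or "top"; returns (picture, depth): 480x640x3 uint8, red, green, blue; 480x640 float32, mm along the optical axis (not along the pixel's ray), 0 where there is no reading.
- optics.get_calibration(name): a dict with "K" (3x3 intrinsics, pixels), "origin" and "orientation" of the camera in the world. Camera axes: x right, y down, z forward; pixel columns grow to the right and rows downward; lengths in mm; the calibration is good to about 2 mm. A picture is of the moment at which its call begins. get_calibration takes no time and is no camera call.
- workorder.hand_in(): hands the job in, once; it reports no verdict.
The state is a dict: "time": time; "qpos": joint angles; "joint_velocities": joint speeds; "tau": joint torques, N m; "eef_pos": TCP position; "tool_rot": TCP orientation; "force": force on the tool from outside, world axes, zero at the start; "wrist_torque": the same for the moment, N m; "finger_gap": finger opening in mm.
Only numpy, scipy, OpenCV 4.12 (cv2) and the standard library are available. Lean on these libraries where they do the work, as an engineer would, in place of code of your own. Each camera call takes 0.05 s, during which the arm holds its last target.

## Working session

There is one attempt and no reset: what is moved stays moved. The work goes in short steps, Python scripts to look and compute and a tool call to move; the robot and the scene stay as the last step left them, time stands still between calls to the robot, and variables do not carry over. Pictures are saved under pics/ and viewed, and the job is handed in when it is done.

Besides the shell and the picture viewer there is one more tool, called after ">>>" in YAML: its name, and indented under it one key for each argument. jog_arm: Moves the arm, as the interface text tells. Its arguments: {"type":"object","properties":{"rows":{"type":"string"},"hand":{"type":"number"}},"required":["rows"]}

```bash
mkdir -p pics; cat > h.py <<'E'
import numpy as np, cv2
from plant import sensors, optics, workorder
def snap(n,fn):
    p,d=optics.snapshot(n); cv2.imwrite('pics/'+fn+'.png',p[:,:,::-1]); np.savez('pics/'+fn+'.npz',p=p,d=d); return p,d
def cal(n):
    c=optics.get_calibration(n); return np.array(c['K']),np.array(c['origin']).ravel(),np.array(c['orientation'])
def ray(n,u,v):
    K,o,R=cal(n); return o,R@np.linalg.inv(K)@np.array([u,v,1.])
def plane(n,u,v,z):
    o,r=ray(n,u,v); return o+r*(z-o[2])/r[2]
def pts(n,d):
    K,o,R=cal(n); v,u=np.mgrid[0:480,0:640]
    c=np.stack([(u-K[0,2])/K[0,0]*d,(v-K[1,2])/K[1,1]*d,d],-1); return c@R.T+o
def proj(n,P):
    K,o,R=cal(n); c=K@(R.T@(np.array(P,float)-o)); return c[:2]/c[2]
E
python3 - <<'E'
from h import *
print(sensors.get_state())
for n in ('side','top'):
    snap(n,n+'0'); print(n,cal(n))
E
```

```text
{'time': 0.0, 'qpos': array([ 1.12162097e+00,  1.31164633e-01,  1.48927670e+00,  8.54075359e-06,
        1.52298758e+00, -8.54095947e-02]), 'joint_velocities': array([-0.0009164 , -0.00053076, -0.00094141, -0.00055076,  0.00203837,
        0.00243725]), 'tau': array([-1.47740418e-03, -5.69388986e+01, -5.00555956e+01, -3.67867324e-04,
        1.46347174e-02, -4.48419814e-05]), 'eef_pos': array([213.22232012, 560.25369371, 230.24376965]), 'tool_rot': array([[-9.34563396e-01,  3.55795743e-01, -8.05030237e-04],
       [ 3.55796615e-01,  9.34561953e-01, -1.65040758e-03],
       [ 1.65142640e-04, -1.82883754e-03, -9.99998314e-01]]), 'force': array([ 0.4029288 , -0.69649728, -0.59795511]), 'wrist_torque': array([ 0.02880815, -0.03000209, -0.02173031]), 'finger_gap': 85.65699384423245}
side (array([[502.93331406,   0.        , 315.05951759],
       [  0.        , 502.93331406, 239.28983766],
       [  0.        ,   0.        ,   1.        ]]), array([ 451.20791379, -791.56146011,  786.59182179]), array([[ 9.91604786e-01, -8.61664444e-02,  9.64120944e-02],
       [-1.29303802e-01, -6.64747482e-01,  7.35792982e-01],
       [ 6.89031910e-04, -7.42082293e-01, -6.70308433e-01]]))
top (array([[486.26846509,   0.        , 323.27678332],
       [  0.        , 486.26846509, 240.06967371],
       [  0.        ,   0.        ,   1.        ]]), array([ 3.64606243e+02, -2.33448039e-01,  9.88091948e+02]), array([[ 0.0172371 , -0.9829388 ,  0.18312344],
       [-0.99978372, -0.01907581, -0.00828391],
       [ 0.01163581, -0.18294104, -0.98305503]]))
```

View pics/top0.png

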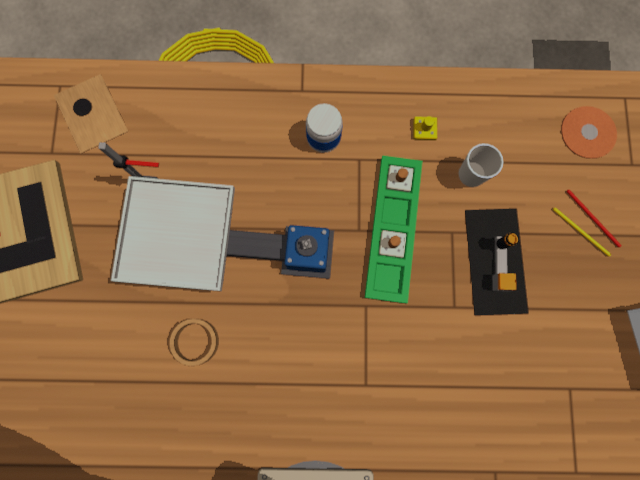

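View pics/side0.png

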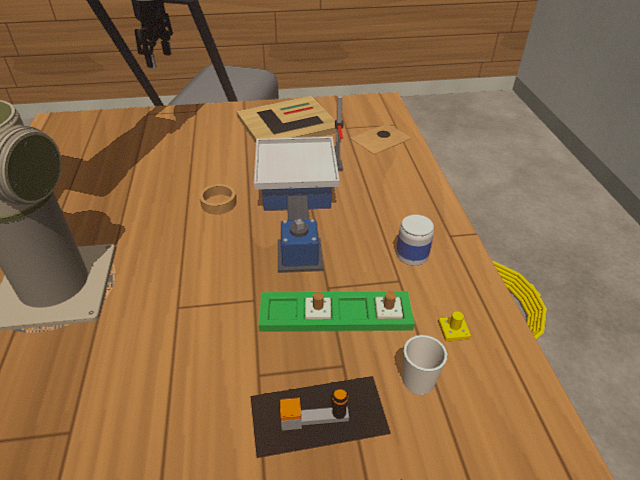

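```bash
cat > m.py <<'E'
from h import *
import sys
p=np.load('pics/top0.npz'); im,d=p['p'],p['d']
P=pts('top',d)
hsv=cv2.cvtColor(im,cv2.COLOR_RGB2HSV)
def rect(mask,name,area=60):
    n,l,s,c=cv2.connectedComponentsWithStats(mask.astype(np.uint8))
    for i in range(1,n):
        if s[i,4]>area:
            q=P[l==i]; q=q[np.isfinite(q).all(1)]
            (cx,cy),(w,h),a=cv2.minAreaRect(q[:,:2].astype(np.float32))
            print(name,'px',c[i].round(),'A',s[i,4],'c',round(cx,1),round(cy,1),'wh',round(w),round(h),'ang',round(a,1),'z med',np.percentile(q[:,2],[5,50,95]).round(1))
Z=P[:,:,2]; X=P[:,:,0]; Y=P[:,:,1]
H,S,V=[hsv[:,:,i].astype(int) for i in range(3)]
rect((H>50)&(H<80)&(S>120)&(Z<30),'green')
rect((S<60)&(V>120)&(Z>12)&(Z<40)&(Y>-250)&(Y<0),'white')
rect((Z>42)&(Z<75)&(abs(X-560)<120)&(Y<-60)&(Y>-220),'knob',20)
rect((Z>76)&(Z<100)&(Y>150),'tray',500)
rect((Z>86)&(Z<99)&(Y>150),'trayrim',100)
rect((Z>60)&(Z<82)&(Y<120)&(Y>-50)&(X<560),'gearbox',300)
rect((Z>95)&(Z<115)&(abs(Y)<100)&(X<500),'shaft',10)
rect((H<20)&(S>180)&(V>150)&(Z>30)&(Y<-250),'orange')
rect((Z>9)&(Z<20)&(Y<-300)&(X<600)&(X>350),'arm')
rect((Z>25)&(Z<100)&(Y<-280)&(X<520)&(X>350),'cr')
rect((V<60)&(Z<6)&(Y<-250)&(X<620)&(X>300),'mat',500)
rect((H<6)&(S>200)&(Y>200),'red',20)
rect((Z>75)&(Z<100)&(X>500)&(Y<120),'can/pot',100)
rect((Z>22)&(Z<40)&(X<400)&(Y>150),'tape',100)
E
python3 m.py
```

```text
green px [393. 235.] A 4730 c 579.3 -153.2 wh 85 309 ang 83.0 z med [ 6.7 17.2 20.9]
white px [400. 179.] A 397 c 680.5 -165.5 wh 50 53 ang 82.1 z med [18.6 22.2 25.1]
white px [392. 244.] A 452 c 541.6 -148.8 wh 49 52 ang 83.2 z med [18.9 22.4 25.4]
knob px [402. 176.] A 66 c 673.6 -166.2 wh 11 21 ang 2.0 z med [44.8 54.1 56.3]
knob px [395. 241.] A 102 c 540.0 -148.9 wh 19 21 ang 45.6 z med [49.1 54.3 57.3]
tray px [174. 234.] A 11540 c 540.4 272.7 wh 202 201 ang 85.8 z med [80.7 83.6 96.2]
trayrim px [170. 231.] A 1596 c 540.4 272.7 wh 202 201 ang 85.9 z med [87.3 95.4 98.1]
gearbox px [307. 248.] A 1359 c 521.8 23.3 wh 80 80 ang 86.0 z med [69.6 73.5 76.9]
orange px [507. 281.] A 233 c 466.1 -369.1 wh 31 30 ang 86.3 z med [41.1 43.6 46.6]
arm px [501. 259.] A 283 c 522.4 -371.6 wh 22 75 ang 88.6 z med [ 9.9 13.2 16.7]
arm px [635. 324.] A 93 c 385.4 -632.2 wh 61 9 ang 6.3 z med [ 9.3 13.1 19.2]
cr px [506. 282.] A 328 c 465.6 -369.0 wh 32 33 ang 88.9 z med [29.5 43.1 46.4]
mat px [493. 262.] A 4454 c 512.9 -363.8 wh 217 111 ang 3.0 z med [-1.5  1.4  4.3]
red px [141. 163.] A 136 c 670.7 340.3 wh 79 39 ang 50.9 z med [128.5 131.3 133.5]
can/pot px [324. 122.] A 1006 c 772.4 -4.9 wh 69 69 ang 42.1 z med [77.7 88.1 91. ]
can/pot px [485. 161.] A 322 c 697.2 -321.6 wh 71 71 ang 20.6 z med [75.8 82.3 85.2]
can/pot px [307. 246.] A 335 c 524.0 22.9 wh 48 42 ang 29.8 z med [75.8 83.6 93.7]
tape px [192. 342.] A 669 c 338.7 239.6 wh 89 89 ang 53.8 z med [24.7 28.6 31.3]
```

```bash
python3 - <<'E'
import cv2
a=cv2.imread('pics/top0.png');cv2.imwrite('pics/t0a.png',cv2.resize(a[200:330,230:540],None,fx=2.5,fy=2.5,interpolation=2))
cv2.imwrite('pics/t0b.png',cv2.resize(a[120:310,80:340],None,fx=3,fy=3,interpolation=2))
E
```

```text
(no output)
```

View pics/t0a.png

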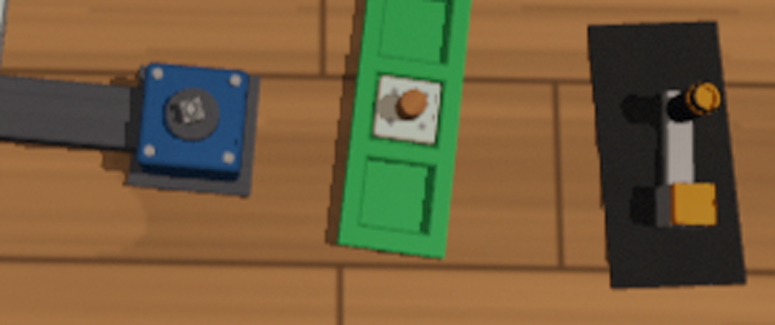

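View pics/t0b.png

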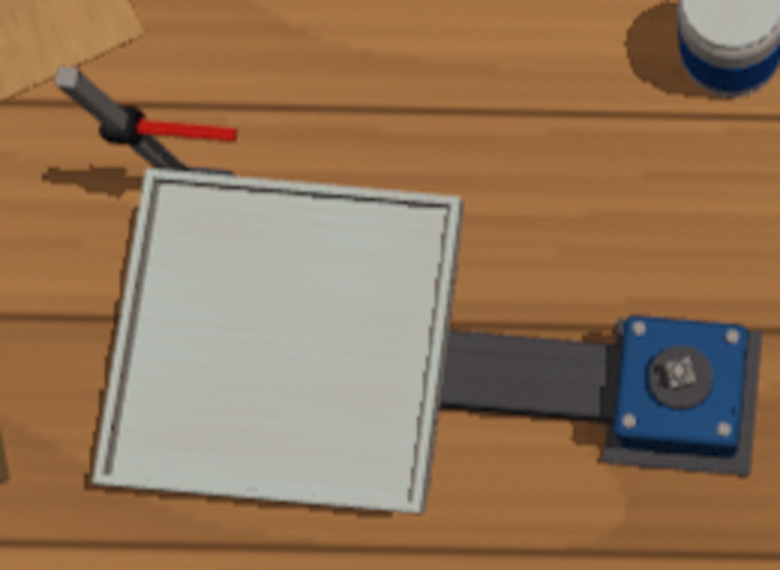

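```bash
sed -e "s/top0/side0/; s/pts('top'/pts('side'/" m.py > ms.py; python3 ms.py
python3 - <<'E'
import cv2
a=cv2.imread('pics/side0.png')
b=cv2.resize(a[210:270,270:330],None,fx=8,fy=8,interpolation=2)
t=cv2.imread('pics/top0.png')
c=cv2.resize(t[225:270,285:330],(480,480),interpolation=2)
import numpy as np
cv2.imwrite('pics/sh.png',np.hstack([b[:480,:320],c])[:, :800])
E
```

```text
green px [330. 312.] A 4533 c 574.2 -153.9 wh 91 302 ang 83.1 z med [ 6.  17.1 20.6]
white px [389. 309.] A 382 c 680.1 -167.2 wh 51 49 ang 80.9 z med [18.6 22.3 25.4]
white px [318. 309.] A 380 c 541.4 -150.2 wh 50 48 ang 83.3 z med [19.3 22.7 25.1]
knob px [318. 298.] A 120 c 541.1 -150.6 wh 22 19 ang 82.4 z med [43.6 53.9 56.3]
knob px [388. 298.] A 65 c 674.7 -166.8 wh 21 10 ang 89.8 z med [43.6 53.5 56.4]
tray px [296. 163.] A 4070 c 541.5 271.3 wh 209 200 ang 86.0 z med [80.7 83.5 95.9]
trayrim px [295. 163.] A 913 c 541.4 271.2 wh 208 200 ang 86.2 z med [86.9 93.8 97.5]
gearbox px [299. 236.] A 814 c 522.2 20.3 wh 83 79 ang 86.5 z med [63.  73.3 77.2]
shaft px [ 43. 266.] A 643 c 19.6 -37.8 wh 138 64 ang 29.2 z med [ 95.9 104.7 113.9]
orange px [340. 394.] A 93 c 547.0 -368.9 wh 16 19 ang 76.9 z med [62.7 64.5 67.7]
orange px [290. 409.] A 390 c 451.9 -572.3 wh 437 31 ang 85.8 z med [39.  43.8 46. ]
arm px [321. 415.] A 473 c 522.2 -373.2 wh 23 78 ang 87.5 z med [10.7 13.9 16.9]
arm px [291. 425.] A 67 c 466.0 -386.4 wh 3 31 ang 87.0 z med [ 9.8 14.9 19.5]
cr px [291. 410.] A 475 c 466.6 -371.4 wh 34 32 ang 87.9 z med [28.6 43.4 45.9]
mat px [330. 417.] A 3230 c 515.8 -363.5 wh 210 112 ang 3.3 z med [-0.3  2.   4.2]
red px [298. 110.] A 36 c 587.0 662.5 wh 96 12 ang 14.9 z med [17.7 21.1 23.6]
red px [340. 131.] A 29 c 662.0 329.6 wh 59 6 ang 86.6 z med [128.3 130.7 132.3]
can/pot px [417. 227.] A 697 c 774.1 -7.8 wh 71 69 ang 83.4 z med [76.8 88.  90.6]
can/pot px [299. 229.] A 242 c 524.7 28.5 wh 59 39 ang 78.2 z med [75.4 83.6 98.2]
can/pot px [426. 353.] A 483 c 698.3 -323.4 wh 71 71 ang 51.2 z med [75.8 82.5 85.3]
tape px [218. 195.] A 341 c 339.9 237.9 wh 89 89 ang 41.0 z med [23.  27.7 30.5]
```

View pics/sh.png

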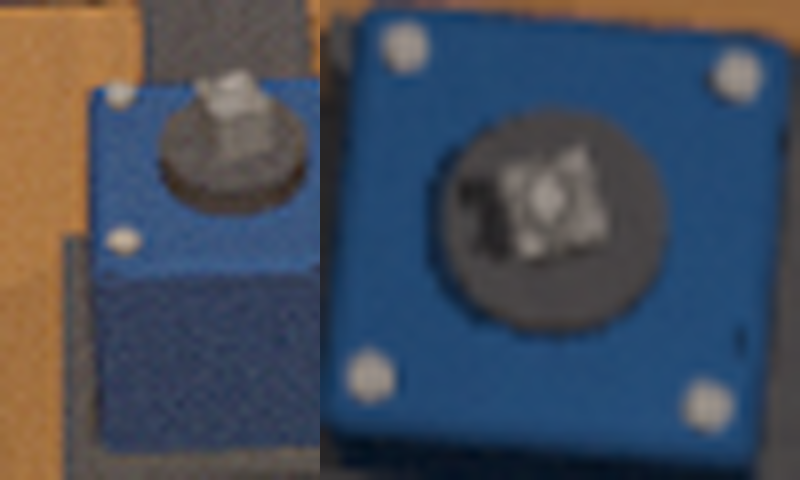

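>>> jog_arm:
  rows: "1.8 -2.8 -0.3 0 0 2;1.8 -2.8 -0.3 0 0 2;1.8 -2.8 -0.3 0 0 2;1.8 -2.8 -0.3 0 0 2;1.8 -2.8 -0.3 0 0 2;1.8 -2.8 -0.3 0 0 2;1.8 -2.8 -0.3 0 0 2;1.8 -2.8 -0.3 0 0 2;1.8 -2.8 -0.3 0 0 2;1.8 -2.8 -0.3 0 0 2"
  hand: 100

```text
time: 0.93
eef_pos: [391.9, 270.8, 194.0]
tool_rot: [[-1.0, -0.012, -0.006], [-0.012, 1.0, -0.006], [0.006, -0.006, -1.0]]
force: [0.3, -0.5, -0.1]
finger_gap: 85.8
```

>>> jog_arm:
  rows: "2.3 -3.4 0 0 0 0;2.3 -3.4 0 0 0 0;2.3 -3.4 0 0 0 0;2.3 -3.4 0 0 0 0;2.3 -3.4 0 0 0 0;2.3 -3.4 0 0 0 0;2.3 -3.4 0 0 0 0;2.3 -3.4 0 0 0 0;2.3 -3.4 0 0 0 0;2.3 -3.4 0 0 0 0"

```text
time: 1.77
eef_pos: [619.2, -78.8, 189.2]
tool_rot: [[-1.0, -0.016, -0.012], [-0.016, 1.0, -0.006], [0.012, -0.005, -1.0]]
force: [0.9, 0.3, 1.2]
finger_gap: 85.4
```

>>> jog_arm:
  rows: "1.5 -2.1 -1.5 0 0 0;1.5 -2.1 -1.5 0 0 0;1.5 -2.1 -1.5 0 0 0;1 -1.5 -1.5 0 0 0;0.5 -0.8 -1.5 0 0 0;0 0 -1 0 0 0;0 0 -0.5 0 0 0;0 0 0 0 0 0;0 0 0 0 0 0;0 0 0 0 0 0"

```text
time: 2.6
eef_pos: [681.0, -177.3, 90.0]
tool_rot: [[-1.0, -0.008, -0.017], [-0.008, 1.0, -0.005], [0.017, -0.005, -1.0]]
force: [-0.1, -1.0, 0.3]
finger_gap: 85.6
```

>>> jog_arm:
  rows: "0 0.5 -0.5 0.3 -1 0;0 0.4 -1 0 0 0;0 0.1 -1 0 0 0;0 0 -1 0 0 0;0 0 -1 0 0 0;0 0 -0.8 0 0 0;0 0 -0.5 0 0 0;0 0 -0.3 0 0 0;0 0 0 0 0 0;0 0 0 0 0 0"

```text
time: 3.43
eef_pos: [682.3, -164.0, 28.0]
tool_rot: [[-1.0, -0.012, 0.005], [-0.012, 1.0, -0.002], [-0.005, -0.002, -1.0]]
force: [-0.1, 0.4, -0.4]
finger_gap: 85.4
```

>>> jog_arm:
  rows: "-0.1 -0.2 0 0 0 0;0 0 0 0 0 0;0 0 0 0 0 0;0 0 0 0 0 0;0 0 0 0 0 0;0 0 0 0 0 0;0 0 0 0 0 0;0 0 0 0 0 0;0 0 0 0 0 0;0 0 0 0 0 0"
  hand: 0

```text
time: 4.27
eef_pos: [682.5, -166.2, 30.5]
tool_rot: [[-1.0, -0.012, 0.008], [-0.012, 1.0, -0.002], [-0.008, -0.002, -1.0]]
force: [-0.6, 0.7, -0.9]
finger_gap: 20.3
```

>>> jog_arm:
  rows: "0 0 0.5 0 0 0;0 0 1 0 0 0;0 0 2 0 0 0;0 0 2 0 0 0;0 0 2 0 0 0;0 0 2 0 0 0;0 0 2 0 0 0;0 0 1.5 0 0 0;0 0 0.5 0 0 0;0 0 0 0 0 0"

```text
time: 5.1
eef_pos: [680.6, -167.0, 177.2]
tool_rot: [[-1.0, -0.01, 0.008], [-0.011, 1.0, -0.003], [-0.008, -0.003, -1.0]]
force: [-0.5, -0.3, -0.4]
finger_gap: 20.4
```

```bash
python3 -c "
from h import *
snap('side','s1')"
```

```text
(no output)
```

View pics/s1.png

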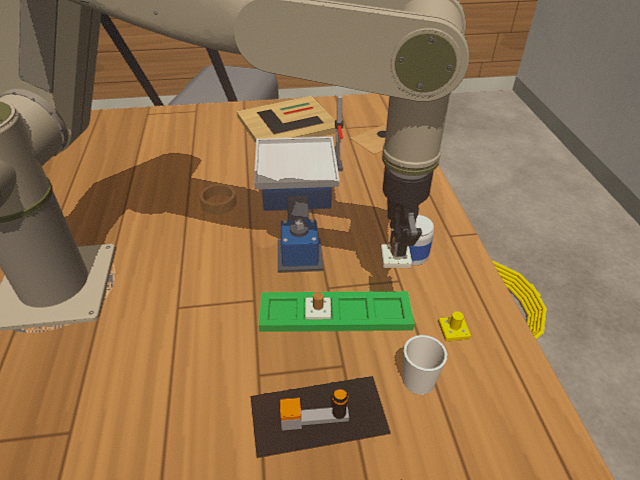

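The block is held level (397,255), with its cavity empty and the other block still at (318,305).

>>> jog_arm:
  rows: "-0.8 3.3 0 0 0 0;-0.8 3.3 0 0 0 0;-0.8 3.3 0 0 0 0;-0.8 3.3 0 0 0 0;-0.8 3.3 0 0 0 0;-0.8 3.3 0 0 0 0;-0.8 3.3 0 0 0 0;-0.8 3.3 0 0 0 0;-0.8 3.3 0 0 0 0;-0.8 3.3 0 0 0 0"

```text
time: 5.98
eef_pos: [588.8, 166.5, 161.4]
tool_rot: [[-1.0, 0.002, -0.01], [0.002, 1.0, -0.006], [0.01, -0.006, -1.0]]
force: [0.2, -0.5, -0.8]
finger_gap: 20.1
```

>>> jog_arm:
  rows: "-0.5 2.2 0 0 0 0;-0.5 2.2 0 0 0 0;-0.5 2.2 -0.5 0 0 0;-0.3 1.7 -0.5 0 0 0;-0.2 1 -0.5 0 0 0;0 0.5 -0.5 0 0 0;0 0 -0.5 0 0 0;0 0 -0.5 0 0 0;0 0 -0.5 0 0 0;0 0 0 0 0 0"

```text
time: 6.82
eef_pos: [558.7, 272.6, 111.7]
tool_rot: [[-1.0, -0.005, -0.026], [-0.005, 1.0, -0.011], [0.026, -0.011, -1.0]]
force: [-0.5, -0.2, -1.6]
finger_gap: 20.3
```

>>> jog_arm:
  rows: "0.6 0 0 0.4 -1 0;0.7 0 0 0.2 -0.5 0;0.5 -0.1 -0.2 0 0 0;0.2 0 -0.3 0 0 0;0 0 -0.2 0 0 0;0 0 -0.1 0 0 0;0 0 0 0 0 0;0 0 0 0 0 0;0 0 0 0 0 0;0 0 0 0 0 0"

```text
time: 7.65
eef_pos: [583.4, 268.5, 104.7]
tool_rot: [[-1.0, -0.0, 0.006], [-0.0, 1.0, 0.001], [-0.006, 0.001, -1.0]]
force: [0.0, 0.3, -1.6]
finger_gap: 20.4
```

>>> jog_arm:
  rows: "-0.2 0 -0.1 0 0 0;-0.1 0 -0.1 0 0 0;0 0 -0.1 0 0 0;0 0 -0.1 0 0 0;0 0 0 0 0 0;0 0 0 0 0 0;0 0 0 0 0 0;0 0 0 0 0 0;0 0 0 0 0 0;0 0 0 0 0 0"

```text
time: 8.48
eef_pos: [581.9, 268.9, 104.6]
tool_rot: [[-1.0, -0.001, 0.012], [-0.001, 1.0, 0.002], [-0.012, 0.002, -1.0]]
force: [0.9, -0.5, 2.3]
finger_gap: 20.0
```

```bash
python3 -c "
from h import *
p,d=snap('side','s2')
cv2.imwrite('pics/s2c.png',cv2.resize(p[100:220,220:400,::-1],None,fx=4,fy=4,interpolation=2))
print(sensors.get_state()['force'],sensors.get_state()['eef_pos'])"
```

```text
[ 1.14517697 -0.47745903  2.83080169] [581.96638949 268.88627659 104.6903229 ]
```

View pics/s2c.png

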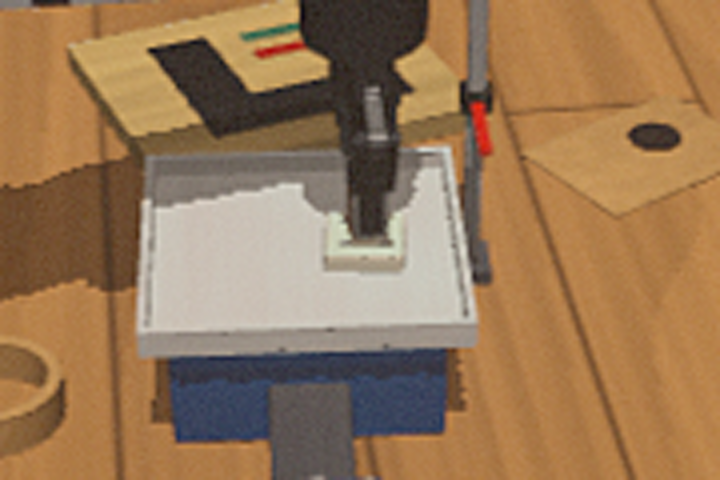

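The block (365,245 in the crop) sits flat on the tray floor, so I'll release it and back off.

>>> jog_arm:
  rows: "0 0 0 0 0 0;0 0 0 0 0 0;0 0 0 0 0 0;0 0 0 0 0 0;0 0 0 0 0 0;0 0 0.5 0 0 0;0 0 1 0 0 0;0 0 2 0 0 0;0 0 2 0 0 0;0 -1 1.5 0 0 0"
  hand: 70

```text
time: 9.37
eef_pos: [576.8, 259.0, 172.3]
tool_rot: [[-1.0, -0.002, -0.0], [-0.002, 1.0, -0.001], [0.0, -0.001, -1.0]]
force: [0.9, 0.1, 0.8]
finger_gap: 59.6
```

>>> jog_arm:
  rows: "-0.2 -3.6 0.5 0 0 0;-0.2 -3.6 0 0 0 0;-0.2 -3.6 0 0 0 0;-0.2 -3.6 0 0 0 0;-0.2 -3.6 0 0 0 0;-0.2 -3.6 0 0 0 0;-0.2 -3.6 0 0 0 0;-0.2 -3.6 0 0 0 0;-0.2 -3.6 0 0 0 0;-0.2 -3.6 0 0 0 0"
  hand: 100

```text
time: 10.2
eef_pos: [559.5, -108.1, 198.5]
tool_rot: [[-1.0, -0.014, 0.025], [-0.014, 1.0, 0.003], [-0.025, 0.003, -1.0]]
force: [0.1, -0.8, -0.2]
finger_gap: 85.4
```

>>> jog_arm:
  rows: "-0.6 -1.5 -1 0 1 0;-0.6 -1 -2 0 0.3 0;-0.4 -0.5 -2 0 0 0;-0.2 0 -2 0 0 0;0 0 -2 0 0 0;0 0 -1.5 0 0 0;0 0 -0.5 0 0 0;0 0 0 0 0 0;0 0 0 0 0 0;0 0 0 0 0 0"

```text
time: 11.03
eef_pos: [543.9, -152.3, 99.2]
tool_rot: [[-1.0, -0.002, 0.017], [-0.002, 1.0, -0.006], [-0.017, -0.006, -1.0]]
force: [-0.5, 0.4, 0.5]
finger_gap: 85.3
```

```bash
python3 -c "
from h import *
snap('top','t1');snap('side','s3')
print(sensors.get_state()['eef_pos'])
import os
for n,f in(('top','t1'),('side','s3')):
    im=np.load('pics/%s.npz'%f)['p'];d=np.load('pics/%s.npz'%f)['d'];P=pts(n,d);Z=P[:,:,2]
    hsv=cv2.cvtColor(im,cv2.COLOR_RGB2HSV)
    m=((hsv[:,:,1]<60)&(hsv[:,:,2]>120)&(Z>17)&(Z<30)&(abs(P[:,:,0]-570)<200)&(abs(P[:,:,1]+150)<90))
    q=P[m]; print(n,m.sum(), cv2.minAreaRect(q[:,:2].astype(np.float32)) if len(q) else 0)
    m=((abs(P[:,:,0]-541)<80)&(abs(P[:,:,1]-272)<80)&(Z>90)&(Z<130)); q=P[m]; print('tray',m.sum(), q.mean(0), q.max(0),q.min(0))
    mm=m&(Z>115)
    print('knob',P[mm].mean(0))
"
```

```text
[ 544.30313359 -152.49001166   99.57325014]
top 163 ((532.7224731445312, -157.591796875), (29.767688751220703, 36.38140106201172), 83.38288116455078)
tray 676 [575.90133998 264.15216941 102.05700899] [605.68658952 294.89642455 129.90335496] [550.98755733 239.91583997  90.41010531]
knob [577.12371051 265.49319    126.63649903]
side 361 ((541.0827026367188, -148.46876525878906), (55.388919830322266, 48.29451370239258), 81.25393676757812)<string>:11: RuntimeWarning: Mean of empty slice.
  ret = um.true_divide(
Traceback (most recent call last):
ValueError: zero-size array to reduction operation maximum which has no identity
```

View pics/s3.png

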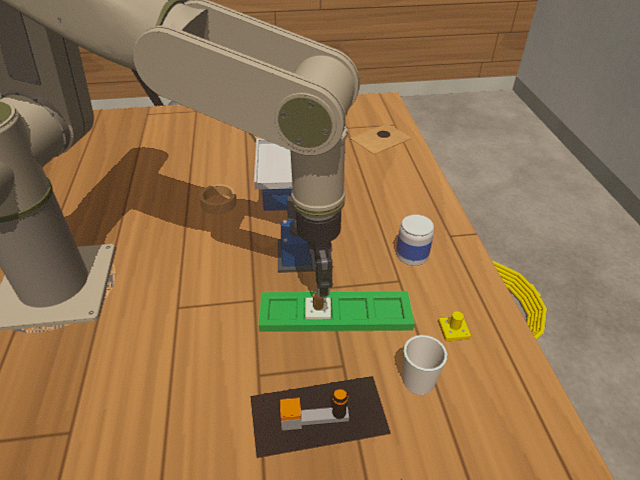

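Block A stands in the tray with its knob top at about z 127. Block B is still in its cavity at (318,305), under the gripper.

>>> jog_arm:
  rows: "-0.3 0.2 -0.5 0.3 0.9 0;-0.1 0.1 -1.2 0 0 0;0 0 -1.2 0 0 0;0 0 -1.2 0 0 0;0 0 -1.1 0 0 0;0 0 -0.9 0 0 0;0 0 -0.6 0 0 0;0 0 -0.3 0 0 0;0 0 0 0 0 0;0 0 0 0 0 0"

```text
time: 11.97
eef_pos: [539.1, -148.4, 21.7]
tool_rot: [[-1.0, -0.003, 0.0], [-0.003, 1.0, 0.0], [-0.0, 0.0, -1.0]]
force: [0.1, -0.4, 0.3]
finger_gap: 85.6
```

>>> jog_arm:
  rows: "0.2 -0.1 0.5 0 0 0;0 0 0.2 0 0 0;0 0 0 0 0 0;0 0 0 0 0 0;0 0 0 0 0 0;0 0 0 0 0 0;0 0 0 0 0 0;0 0 0 0 0 0;0 0 0 0 0 0;0 0 0 0 0 0"
  hand: 0

```text
time: 12.8
eef_pos: [543.6, -149.9, 32.9]
tool_rot: [[-1.0, -0.003, 0.005], [-0.003, 1.0, -0.001], [-0.005, -0.001, -1.0]]
force: [-0.1, 0.2, -1.1]
finger_gap: 19.9
```

>>> jog_arm:
  rows: "0 0 0.5 0 0 0;0 0 1 0 0 0;0 0 2 0 0 0;0 0 2 0 0 0;0 0 2 0 0 0;0 0 2 0 0 0;0 0 2 0 0 0;0 0 1.5 0 0 0;0 1 0.5 0 0 0;0 2 0 0 0 0"

```text
time: 13.63
eef_pos: [541.3, -121.7, 179.6]
tool_rot: [[-1.0, 0.001, 0.005], [0.001, 1.0, -0.003], [-0.005, -0.003, -1.0]]
force: [-0.0, -0.1, -0.6]
finger_gap: 20.2
```

>>> jog_arm:
  rows: "-0.3 3.3 0.2 0 0 0;-0.3 3.3 0.2 0 0 0;-0.3 3.3 0.2 0 0 0;-0.3 3.3 0.2 0 0 0;-0.3 3.3 0.2 0 0 0;-0.3 3.3 0.2 0 0 0;-0.3 3.3 0.2 0 0 0;-0.3 3.3 0.1 0 0 0;-0.3 3.3 0 0 0 0;-0.3 3 0 0 0 0"

```text
time: 14.47
eef_pos: [505.0, 221.7, 198.1]
tool_rot: [[-1.0, 0.008, 0.009], [0.008, 1.0, -0.003], [-0.009, -0.003, -1.0]]
force: [1.4, -0.6, -0.7]
finger_gap: 20.0
```

>>> jog_arm:
  rows: "0 2 -0.5 0 0 0;0.1 1.5 -1 0 0 0;0.1 0.8 -1.5 0 0 0;0.1 0.3 -1.5 0 0 0;0 0 -1.3 0 0 0;0 0 -0.8 0 0 0;0 0 -0.4 0 0 0;0 0 0 0 0 0;0 0 0 0 0 0;0 0 0 0 0 0"

```text
time: 15.3
eef_pos: [501.2, 280.4, 125.9]
tool_rot: [[-1.0, -0.001, 0.009], [-0.001, 1.0, -0.0], [-0.009, -0.0, -1.0]]
force: [0.2, -0.8, -0.2]
finger_gap: 19.5
```

>>> jog_arm:
  rows: "0 -0.4 -0.5 0 0.5 0;0.1 -0.2 -0.5 0 0 0;0 0 -0.4 0 0 0;0 0 -0.2 0 0 0;0 0 -0.1 0 0 0;0 0 -0.1 0 0 0;0 0 -0.1 0 0 0;0 0 0 0 0 0;0 0 0 0 0 0;0 0 0 0 0 0"

```text
time: 16.13
eef_pos: [504.5, 273.1, 107.8]
tool_rot: [[-1.0, 0.002, 0.003], [0.002, 1.0, 0.002], [-0.003, 0.002, -1.0]]
force: [-1.0, -0.1, -0.7]
finger_gap: 19.8
```

>>> jog_arm:
  rows: "0 0 -0.1 0 0 0;0 0 -0.1 0 0 0;0 0 -0.1 0 0 0;0 0 0 0 0 0;0 0 0 0 0 0;0 0 0 0 0 0;0 0 0 0 0 0;0 0 0 0 0 0;0 0 0 0 0 0;0 0 0 0 0 0"

```text
time: 16.97
eef_pos: [505.3, 273.9, 107.1]
tool_rot: [[-1.0, 0.001, 0.006], [0.001, 1.0, 0.002], [-0.005, 0.002, -1.0]]
force: [-0.3, 0.4, 0.5]
finger_gap: 20.3
```

>>> jog_arm:
  rows: "0 0 -0.1 0 0 0;0 0 0 0 0 0;0 0 0 0 0 0;0 0 0 0 0 0;0 0 0 0 0 0;0 0 0.5 0 0 0;0 0 1 0 0 0;0 0 2 0 0 0;0 0 2 0 0 0;0 -1 1.5 0 0 0"
  hand: 70

```text
time: 17.8
eef_pos: [502.1, 263.5, 176.2]
tool_rot: [[-1.0, -0.0, -0.002], [-0.0, 1.0, -0.0], [0.002, -0.0, -1.0]]
force: [0.6, -0.2, 0.2]
finger_gap: 59.7
```

>>> jog_arm:
  rows: "-0.1 -3.6 0.3 0 0 0;-0.1 -3.6 0.2 0 0 0;-0.1 -3.6 0.2 0 0 0;-0.1 -3.6 0.2 0 0 0;-0.1 -3.6 0.2 0 0 0;-0.1 -3.6 0.2 0 0 0;-0.1 -3.6 0.2 0 0 0;-0.1 -3.6 0.2 0 0 0;-0.1 -3.6 0.2 0 0 0;-0.1 -3.6 0.2 0 0 0"
  hand: 100

```text
time: 18.63
eef_pos: [494.2, -104.3, 217.8]
tool_rot: [[-1.0, -0.012, 0.022], [-0.012, 1.0, 0.004], [-0.022, 0.004, -1.0]]
force: [1.3, 0.5, 0.3]
finger_gap: 85.7
```

```bash
python3 -c "
from h import *
snap('top','t2');snap('side','s4')
print(sensors.get_state()['eef_pos'])"
```

```text
[ 494.46246612 -107.64052005  218.30003593]
```

View pics/t2.png

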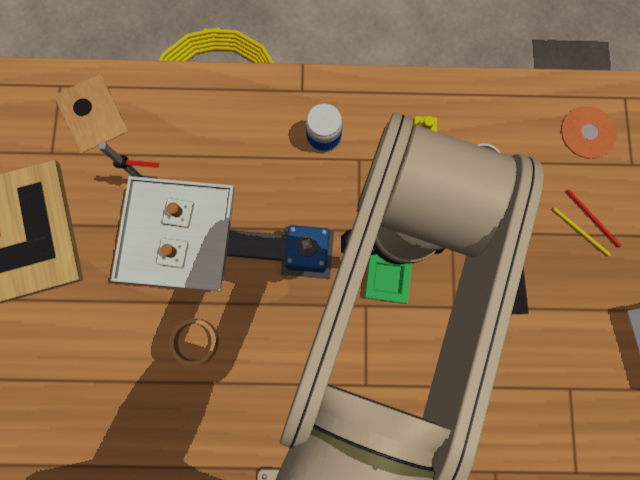

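View pics/s4.png

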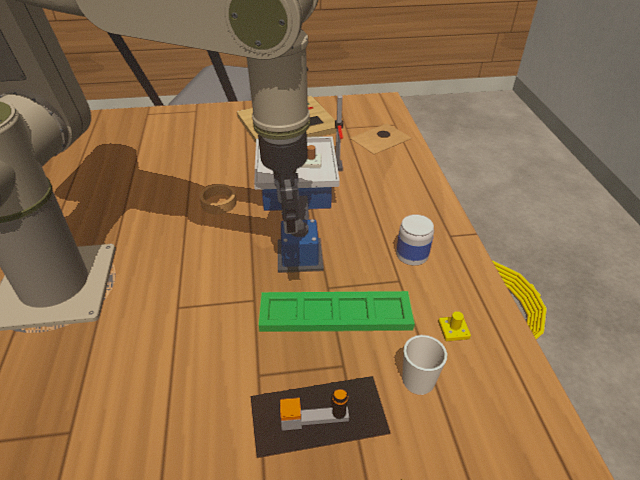

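Both blocks stand in the tray at (175,211) and (171,252) in the top view, and the mould is empty. Next I'll measure the shaft angle and crank pose.

```bash
python3 -c "
from h import *
out=[]
for n,f,c in(('top','top0',(307,245)),('side','side0',(299,228))):
    z=np.load('pics/%s.npz'%f);im,d=z['p'],z['d'];P=pts(n,d);Z=P[:,:,2]
    m=(np.hypot(P[:,:,0]-522.5,P[:,:,1]-22)<40)
    col=m&(Z>81)&(Z<90)
    rr=P[m&(Z>92)]; print(n,'above92',len(rr),rr.mean(0),rr[:,2].max())
    # flat top ring at z~101
    g=cv2.cvtColor(im,cv2.COLOR_RGB2GRAY)
    # rectify plane z=101 around shaft, 1px=0.1mm
    xs=np.arange(-200,200)/10.
    X,Y=np.meshgrid(523+xs,22+xs,indexing='ij')
    K,o,R=cal(n)
    for zz in (101,):
        C=np.stack([X,Y,np.full_like(X,zz)],-1)-o; c=C@R; u=c[...,0]/c[...,2]*K[0,0]+K[0,2]; v=c[...,1]/c[...,2]*K[1,1]+K[1,2]
        w=cv2.remap(g,u.astype(np.float32),v.astype(np.float32),cv2.INTER_CUBIC)
        out.append(w[::-1,::-1])
cv2.imwrite('pics/rect.png',np.hstack(out))
"
```

```text
top above92 69 [521.60970022  23.09271543 100.52280789] 106.92417435907942
side above92 59 [523.22722285  19.15816633  98.71030432] 105.44484392533104
```

View pics/rect.png

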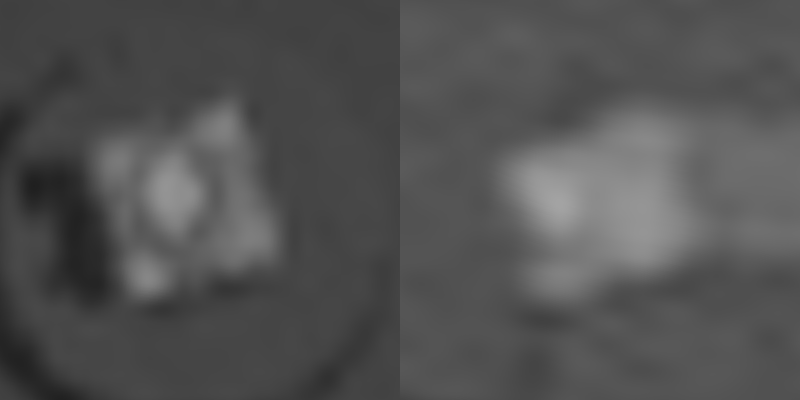

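```bash
python3 -c "
from h import *
out=[]
for zz in (45,15,74):
  row=[]
  for n,f in(('top','top0'),('side','side0')):
    im=np.load('pics/%s.npz'%f)['p'][:,:,::-1]
    xs=np.arange(440,580,.5); ys=np.arange(-420,-320,.5)
    X,Y=np.meshgrid(xs,ys,indexing='ij')
    K,o,R=cal(n)
    C=np.stack([X,Y,np.full_like(X,zz)],-1)-o; c=C@R; u=c[...,0]/c[...,2]*K[0,0]+K[0,2]; v=c[...,1]/c[...,2]*K[1,1]+K[1,2]
    w=cv2.remap(im,u.astype(np.float32),v.astype(np.float32),cv2.INTER_CUBIC)
    h=cv2.cvtColor(w,cv2.COLOR_BGR2HSV)
    m=(h[:,:,0]<22)&(h[:,:,1]>170)&(h[:,:,2]>110) if zz!=15 else (h[:,:,1]<60)&(h[:,:,2]>120)
    k,l,s,cc=cv2.connectedComponentsWithStats(m.astype(np.uint8))
    for i in range(1,k):
      if s[i,4]>150:
        q=np.stack([X[l==i],Y[l==i]],1).astype(np.float32); print(zz,n,s[i,4],cv2.minAreaRect(q),q.mean(0))
    row.append(w[::-1,::-1])
  out.append(np.hstack(row))
cv2.imwrite('pics/cr.png',np.hstack(out[:2]))
"
```

```text
45 top 4203 ((465.75, -368.25), (33.5, 32.5), 90.0) [ 465.69974 -368.50534]
45 top 1275 ((551.387939453125, -383.4051513671875), (20.22119140625, 19.30204963684082), 23.198591232299805) [ 551.6392  -383.61136]
45 side 4847 ((465.72344970703125, -373.42779541015625), (37.71318054199219, 33.37209701538086), 88.36341857910156) [ 465.56137 -373.2906 ]
45 side 330 ((547.9158325195312, -372.86663818359375), (8.284911155700684, 23.017805099487305), 88.56790161132812) [ 547.55    -373.17426]
45 side 1266 ((549.1250610351562, -357.6250305175781), (19.091880798339844, 20.152542114257812), 45.0) [ 549.2745 -357.842 ]
15 top 3770 ((510.4998474121094, -371.0027770996094), (20.007890701293945, 51.84653091430664), 87.4266357421875) [ 510.68674 -370.85623]
15 side 4324 ((509.8089599609375, -372.6112060546875), (21.13031005859375, 58.06540298461914), 88.21009063720703) [ 508.94867 -372.90253]
15 side 299 ((559.27392578125, -376.1027526855469), (20.131078720092773, 6.554304122924805), 69.44395446777344) [ 558.3244  -377.42474]
74 top 3951 ((462.75, -357.0), (33.0, 31.5), 90.0) [ 462.55542 -357.21262]
74 top 1197 ((545.59912109375, -371.56463623046875), (19.56466293334961, 18.84247589111328), 23.198589324951172) [ 545.88806 -371.83835]
74 side 4480 ((465.0658264160156, -389.6947021484375), (36.22807312011719, 32.0155029296875), 88.36341857910156) [ 465.0385  -389.66116]
74 side 299 ((544.1778564453125, -389.1357421875), (7.810059070587158, 21.530773162841797), 88.56790161132812) [ 543.77924 -389.5468 ]
74 side 1175 ((545.2500610351562, -374.5000305175781), (18.73832893371582, 19.445436477661133), 45.0) [ 545.443  -374.8034]
```

View pics/cr.png

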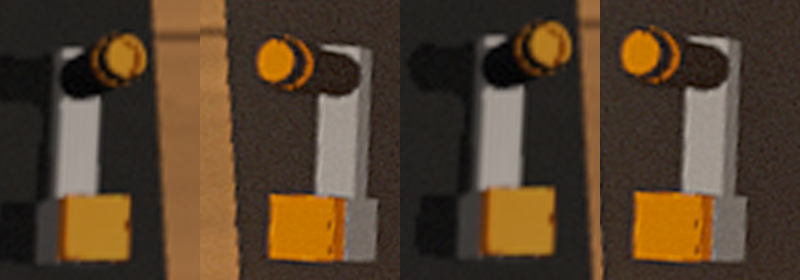

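>>> jog_arm:
  rows: "-0.3 -3.3 -0.3 0 0 -0.5;-0.3 -3.3 -0.3 0 0 -0.5;-0.3 -3.3 -0.3 0 0 -0.5;-0.3 -3.3 -0.3 0 0 -0.5;-0.3 -3.3 -0.5 0 0 -0.5;-0.3 -3 -1 0 0 -0.5;-0.3 -2.5 -1 0 0 -0.5;-0.3 -2 -1 0 0 0;-0.2 -1 -1 0 0 0;-0.1 -0.3 -0.5 0 0 0"

```text
time: 19.57
eef_pos: [470.3, -368.3, 166.1]
tool_rot: [[-0.998, 0.055, 0.037], [0.055, 0.998, -0.005], [-0.037, -0.003, -0.999]]
force: [0.4, -0.2, -1.0]
finger_gap: 85.4
```

>>> jog_arm:
  rows: "0 0 -1 0 0 0;0 0 -1 0 0 0;0 0 0 0 0 0;0 0 0 0 0 0;0 0 0 0 0 0;0 0 0 0 0 0;0 0 0 0 0 0;0 0 0 0 0 0;0 0 0 0 0 0;0 0 0 0 0 0"

```text
time: 20.4
eef_pos: [473.2, -361.9, 145.8]
tool_rot: [[-0.998, 0.049, 0.038], [0.049, 0.999, -0.003], [-0.038, -0.001, -0.999]]
force: [0.2, -0.6, 0.2]
finger_gap: 85.4
```

>>> jog_arm:
  rows: "-0.2 -0.4 -1.5 0 1.5 0.5;-0.2 -0.3 -2 0 0.7 0;-0.2 -0.2 -2 0 0 0;0 0 -2 0 0 0;0 0 -1.5 0 0 0;0 0 -1 0 0 0;0 0 -0.5 0 0 0;0 0 0 0 0 0;0 0 0 0 0 0;0 0 0 0 0 0"

```text
time: 21.23
eef_pos: [469.2, -374.3, 42.1]
tool_rot: [[-0.999, 0.041, 0.005], [0.041, 0.999, -0.009], [-0.006, -0.009, -1.0]]
force: [-0.0, 0.5, 0.5]
finger_gap: 85.5
```

>>> jog_arm:
  rows: "-0.2 0.2 -0.5 0.5 0.2 0;-0.1 0.2 -0.7 0 0 0;0 0 -0.7 0 0 0;0 0 -0.4 0 0 0;0 0 -0.2 0 0 0;0 0 0 0 0 0;0 0 0 0 0 0;0 0 0 0 0 0;0 0 0 0 0 0;0 0 0 0 0 0"

```text
time: 22.07
eef_pos: [467.8, -371.5, 18.1]
tool_rot: [[-0.999, 0.041, 0.005], [0.041, 0.999, -0.004], [-0.006, -0.003, -1.0]]
force: [0.2, 0.4, 0.0]
finger_gap: 85.6
```

>>> jog_arm:
  rows: "-0.2 0.1 -0.1 0 0 0;0 0 0 0 0 0;0 0 0 0 0 0;0 0 0 0 0 0;0 0 0 0 0 0;0 0 0 0 0 0;0 0 0 0 0 0;0 0 0 0 0 0;0 0 0 0 0 0;0 0 0 0 0 0"
  hand: 0

```text
time: 22.9
eef_pos: [466.1, -370.7, 18.0]
tool_rot: [[-0.999, 0.041, 0.006], [0.041, 0.999, -0.004], [-0.007, -0.004, -1.0]]
force: [0.2, -0.9, 0.7]
finger_gap: 30.9
```

>>> jog_arm:
  rows: "0 0 0.3 0 0 0;0 0 0.5 0 0 0;0 0 1 0 0 0;0 0 1.5 0 0 0;0 0 1.5 0 0 0;0 0 1 0 0 0;0 0 0.5 0 0 0;0 0 0 0 0 0;0 0 0 0 0 0;0 0 0 0 0 0"

```text
time: 23.73
eef_pos: [463.8, -368.7, 84.2]
tool_rot: [[-0.999, 0.04, 0.003], [0.04, 0.999, -0.001], [-0.003, -0.001, -1.0]]
force: [-1.1, 0.1, -3.5]
finger_gap: 31.0
```

```bash
python3 -c "
from h import *
p,d=snap('side','s5')
cv2.imwrite('pics/s5c.png',cv2.resize(p[300:460,220:420,::-1],None,fx=3.5,fy=3.5,interpolation=2))
print(sensors.get_state())"
```

```text
{'time': 23.7833, 'qpos': array([-7.58808709e-01,  2.23583784e-01,  1.66068578e+00,  9.95345265e-04,
        1.25504000e+00, -2.28947984e+00]), 'joint_velocities': array([-0.00066795,  0.00648882,  0.00463139,  0.00085113,  0.00148163,
       -0.00073792]), 'tau': array([ 2.26367680e-03, -6.01702094e+01, -4.80947292e+01,  5.60407061e-02,
       -5.37210493e-02,  2.74680639e-05]), 'eef_pos': array([ 463.68189578, -368.62447865,   83.96685615]), 'tool_rot': array([[-9.99179987e-01,  4.04230993e-02,  2.30783994e-03],
       [ 4.04211517e-02,  9.99182340e-01, -8.84426377e-04],
       [-2.34170417e-03, -7.90415588e-04, -9.99996946e-01]]), 'force': array([ 0.30074152, -0.06270489, -3.64824159]), 'wrist_torque': array([-0.04977185,  0.03530618, -0.02580858]), 'finger_gap': 31.030733737869525}
```

View pics/s5c.png

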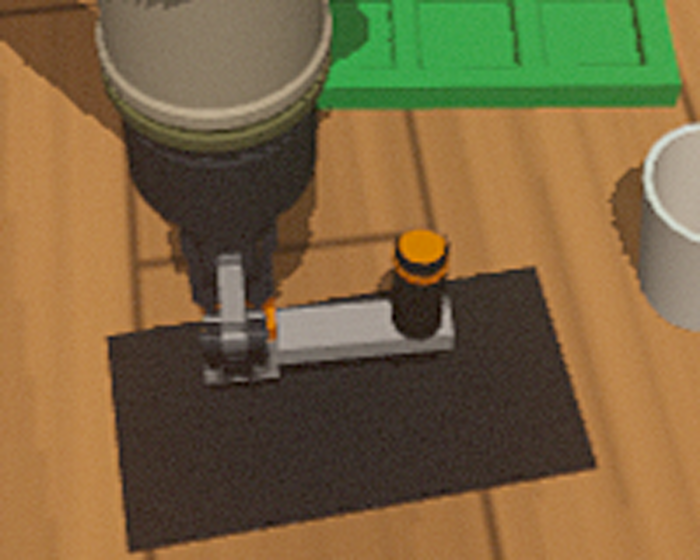

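>>> jog_arm:
  rows: "0.4 2 1.5 0 0 1.9;0.4 3 1.5 0 0 1.9;0.5 3.3 1.5 0 0 1.9;0.5 3.3 1.5 0 0 1.9;0.5 3.3 1 0 0 1.9;0.5 3.3 0.3 0 0 1.9;0.5 3.3 0.2 0 0 1.9;0.5 3.3 0.2 0 0 1.9;0.5 3.3 0.2 0 0 1.9;0.5 3.3 0.2 0 0 1.9"

```text
time: 24.62
eef_pos: [505.0, -45.6, 158.9]
tool_rot: [[-0.957, -0.29, -0.01], [-0.29, 0.957, 0.003], [0.008, 0.005, -1.0]]
force: [0.4, -0.4, -4.4]
finger_gap: 30.9
```

>>> jog_arm:
  rows: "0.5 2 0 0 0 0;0.5 1.5 0 0 0 0;0.5 0.7 0 0 0 0;0 0 0 0 0 0;0 0 0 0 0 0;0 0 0 0 0 0;0 0 0 0 0 0;0 0 0 0 0 0;0 0 0 0 0 0;0 0 0 0 0 0"

```text
time: 25.45
eef_pos: [517.7, 1.2, 154.5]
tool_rot: [[-0.955, -0.295, -0.017], [-0.295, 0.955, 0.004], [0.015, 0.009, -1.0]]
force: [0.6, -0.7, -3.2]
finger_gap: 30.8
```

>>> jog_arm:
  rows: "0.3 1 0 -0.2 -0.9 0;0.2 0.6 0 0 0 0;0 0.4 0 0 0 0;0 0.1 0 0 0 0;0 0 0 0 0 0;0 0 0 0 0 0;0 0 0 0 0 0;0 0 0 0 0 0;0 0 0 0 0 0;0 0 0 0 0 0"

```text
time: 26.28
eef_pos: [523.2, 23.4, 154.9]
tool_rot: [[-0.956, -0.294, 0.0], [-0.294, 0.956, 0.0], [-0.0, -0.0, -1.0]]
force: [0.0, -0.3, -3.5]
finger_gap: 31.1
```

```bash
python3 -c "
from h import *
p,d=snap('side','s6')
cv2.imwrite('pics/s6c.png',cv2.resize(p[130:290,220:420,::-1],None,fx=3.5,fy=3.5,interpolation=2))
p,d=snap('top','t6')
cv2.imwrite('pics/t6c.png',cv2.resize(p[160:310,220:400,::-1],None,fx=3.5,fy=3.5,interpolation=2))
print(sensors.get_state())"
```

```text
{'time': 26.3833, 'qpos': array([-5.31634448e-02, -2.71401341e-02,  1.79233183e+00,  4.03711334e-05,
        1.37611391e+00, -1.92275250e+00]), 'joint_velocities': array([ 0.00025042, -0.00117377, -0.0007015 ,  0.00025534,  0.00049256,
        0.00128901]), 'tau': array([ 2.05735193e-02, -4.87194049e+01, -5.01743138e+01,  2.62031163e-02,
       -7.19209202e-02, -3.04081303e-03]), 'eef_pos': array([523.15068753,  23.44818453, 154.9222244 ]), 'tool_rot': array([[-9.55694824e-01, -2.94359169e-01,  2.88742718e-04],
       [-2.94359174e-01,  9.55694865e-01,  2.42994925e-05],
       [-2.83102711e-04, -6.17711688e-05, -9.99999958e-01]]), 'force': array([ 0.00884832, -0.3197935 , -3.41010048]), 'wrist_torque': array([-0.04703996,  0.09716591, -0.00929325]), 'finger_gap': 30.90357747068367}
```

View pics/s6c.png

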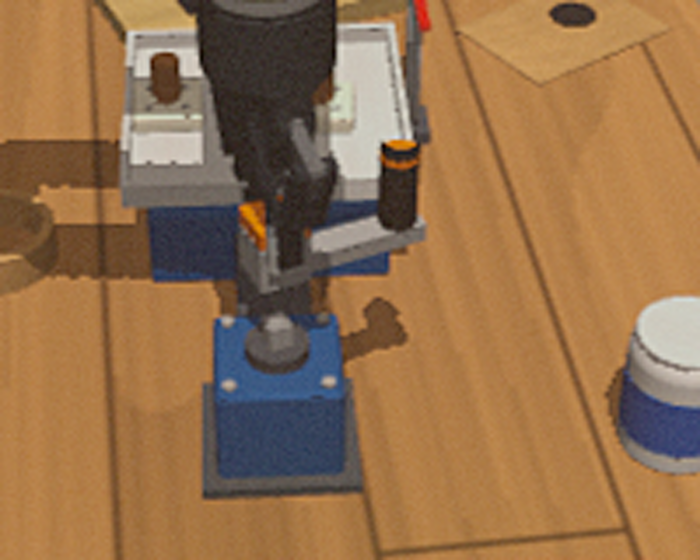

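View pics/t6c.png

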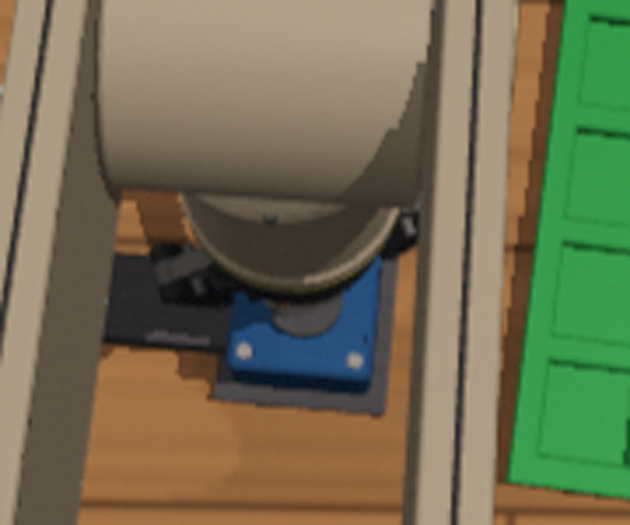

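```bash
python3 -c "
from h import *
c=np.array([523.2,23.4]);a=np.radians(17.2);u=np.array([np.cos(a),np.sin(a)]);v=np.array([-u[1],u[0]])
f=lambda p:((np.array(p)-[220,130])*3.5).round(1)
for z0 in (137,140):
  g=c+80*u
  print('corner',f(proj('side',[*(c-16*u-16*v),z0])),f(proj('side',[*(c-16*u-16*v),z0+42])),'griptop',f(proj('side',[*g,z0+70.5])),'armend',f(proj('side',[*(c+95*u-10*v),z0])))
"
```

```text
corner [260.1 293.9] [258.1 236.4] griptop [398.9 139.9] armend [425.4 239.8]
corner [260.  289.9] [258.  232.2] griptop [399.  135.6] armend [425.6 235.9]
```

```bash
python3 -c "
from h import *
p=np.load('pics/s6.npz')['p']
c=np.array([523.2,23.4]);a=np.radians(17.2);u=np.array([np.cos(a),np.sin(a)]);v=np.array([-u[1],u[0]])
s=9;o=np.array([280,160])
b=cv2.resize(p[160:220,280:350,::-1],None,fx=s,fy=s,interpolation=cv2.INTER_CUBIC).copy()
z0=138
g=c+80*u
L=[c-16*u-16*v,c+16*u-16*v,c-16*u+16*v,c+95*u-10*v,c+16*u-10*v]
for q,zz in [(L[0],0),(L[0],42),(L[1],0),(L[2],0),(L[2],42),(L[3],0),(L[3],12),(L[4],12),(g,70.5)]:
  t=((proj('side',[*q,z0+zz])-o+.5)*s).astype(int); cv2.circle(b,tuple(int(i) for i in t),4,(255,0,255),1)
cv2.imwrite('pics/s6d.png',b)
"
```

```text
(no output)
```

View pics/s6d.png

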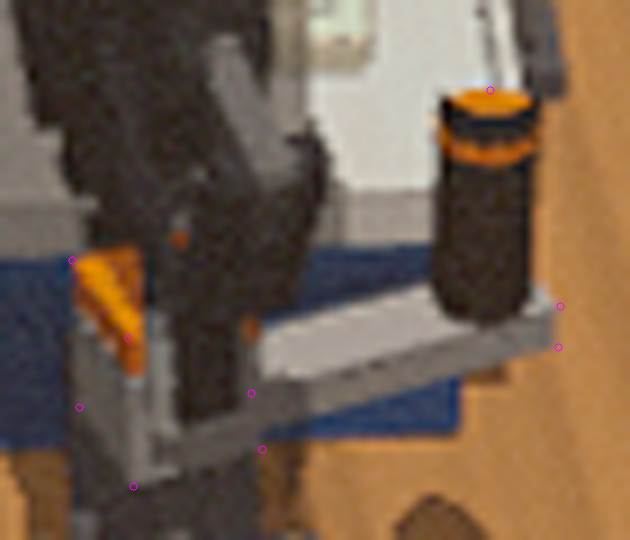

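>>> jog_arm:
  rows: "-0.1 -0.1 -0.5 0 0 0;0 0 -0.7 0 0 0;0 0 -0.6 0 0 0;0 0 -0.3 0 0 0;0 0 -0.2 0 0 0;0 0 0 0 0 0;0 0 0 0 0 0;0 0 0 0 0 0;0 0 0 0 0 0;0 0 0 0 0 0"

```text
time: 27.22
eef_pos: [521.3, 22.1, 128.4]
tool_rot: [[-0.956, -0.294, -0.001], [-0.294, 0.956, 0.0], [0.001, 0.0, -1.0]]
force: [-0.5, -0.5, -2.7]
finger_gap: 30.8
```

>>> jog_arm:
  rows: "0.1 0.05 0 0 0 0;0 0 -0.2 0 0 0;0 0 -0.2 0 0 0;0 0 -0.2 0 0 0;0 0 -0.2 0 0 0;0 0 -0.1 0 0 0;0 0 -0.1 0 0 0;0 0 0 0 0 0;0 0 0 0 0 0;0 0 0 0 0 0"

```text
time: 28.05
eef_pos: [522.8, 22.7, 117.8]
tool_rot: [[-0.956, -0.294, -0.001], [-0.294, 0.956, 0.0], [0.0, 0.0, -1.0]]
force: [-0.1, -0.1, -4.3]
finger_gap: 31.5
```

>>> jog_arm:
  rows: "0 0 -0.2 0 0 0;0 0 -0.2 0 0 0;0 0 -0.2 0 0 0;0 0 -0.2 0 0 0;0 0 0 0 0 0;0 0 0 0 0 0;0 0 0 0 0 0;0 0 0 0 0 0;0 0 0 0 0 0;0 0 0 0 0 0"

```text
time: 28.88
eef_pos: [522.9, 22.8, 109.1]
tool_rot: [[-0.956, -0.294, -0.0], [-0.294, 0.956, 0.0], [0.0, 0.0, -1.0]]
force: [-0.7, 0.5, -2.8]
finger_gap: 30.6
```

>>> jog_arm:
  rows: "0 0 -0.2 0 0 0;0 0 -0.2 0 0 0;0 0 -0.2 0 0 0;0 0 -0.1 0 0 0;0 0 -0.1 0 0 0;0 0 0 0 0 0;0 0 0 0 0 0;0 0 0 0 0 0;0 0 0 0 0 0;0 0 0 0 0 0"

```text
time: 29.72
eef_pos: [522.9, 22.8, 100.3]
tool_rot: [[-0.956, -0.294, -0.0], [-0.294, 0.956, 0.0], [0.0, 0.0, -1.0]]
force: [-0.5, 0.6, -3.4]
finger_gap: 30.7
```

>>> jog_arm:
  rows: "0 0 -0.1 0 0 0;0 0 -0.1 0 0 0;0 0 0 0 0 0;0 0 0 0 0 0;0 0 0 0 0 0;0 0 0 0 0 0;0 0 0 0 0 0;0 0 0 0 0 0;0 0 0 0 0 0;0 0 0 0 0 0"

```text
time: 30.55
eef_pos: [523.3, 22.9, 100.1]
tool_rot: [[-0.956, -0.294, 0.001], [-0.294, 0.956, 0.0], [-0.001, 0.0, -1.0]]
force: [-0.3, 0.3, -1.6]
finger_gap: 30.9
```

```bash
python3 -c "
from h import *
p,d=snap('side','s7')
cv2.imwrite('pics/s7c.png',cv2.resize(p[130:290,220:420,::-1],None,fx=3.5,fy=3.5,interpolation=2))
print(sensors.get_state()['force'])"
```

```text
[-0.19628443  0.16453936 -2.25798596]
```

View pics/s7c.png

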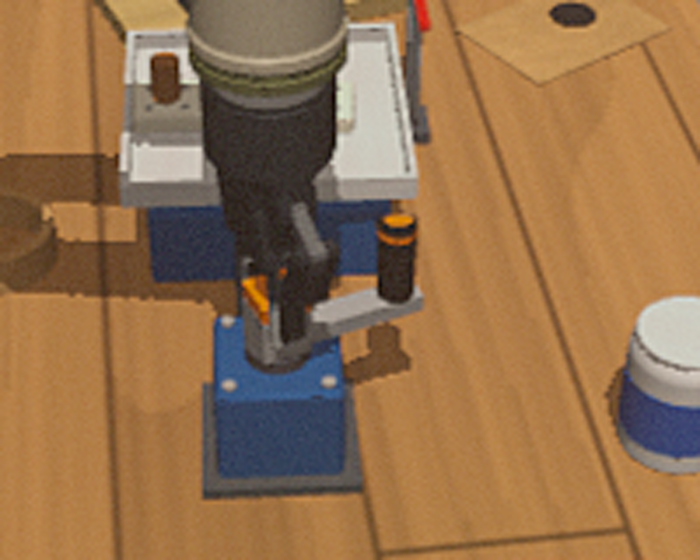

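>>> jog_arm:
  rows: "0 0 0 0 0 0;0 0 0 0 0 0;0 0 0 0 0 0;0 0 0 0 0 0;0 0 0.5 0 0 0;0 0 1.5 0 0 0;0 0 2 0 0 0;0 0 2 0 0 0;0 0 1.5 0 0 0;0 0 0 0 0 0"
  hand: 100

```text
time: 31.43
eef_pos: [523.9, 22.6, 180.7]
tool_rot: [[-0.956, -0.294, 0.003], [-0.294, 0.956, -0.0], [-0.003, -0.001, -1.0]]
force: [0.6, 0.0, -0.4]
finger_gap: 85.5
```

>>> jog_arm:
  rows: "1 0.3 0.3 0 0 0;2 0.5 0 0 0 0;2 0.6 0 0 0 0;1.2 0.4 0 0 0 0;0.5 0.2 0 0 0 0;0 0 0 0 0 0;0 0 0 0 0 0;0 0 0 0 0 0;0 0 0 0 0 0;0 0 0 0 0 0"

```text
time: 32.27
eef_pos: [591.6, 42.5, 181.9]
tool_rot: [[-0.956, -0.293, 0.003], [-0.293, 0.956, -0.001], [-0.003, -0.002, -1.0]]
force: [-0.8, 0.9, -0.3]
finger_gap: 85.4
```

```bash
cat > cg.py <<'E'
from h import *
import sys
k=sys.argv[1]
for n in ('side','top'):
    im,d=snap(n,n[0]+k); P=pts(n,d);Z=P[:,:,2]
    hsv=cv2.cvtColor(im,cv2.COLOR_RGB2HSV)
    near=np.hypot(P[:,:,0]-522.5,P[:,:,1]-22.7)
    o=(hsv[:,:,0]<22)&(hsv[:,:,1]>170)&(hsv[:,:,2]>110)
    for nm,m in (('hubtop',o&(near<30)&(Z>118)&(Z<132)),('grip',o&(near>60)&(near<100)&(Z>140)&(Z<160))):
        if m.sum()>8:
            v,u=np.nonzero(m); q=P[m]; print(n,nm,m.sum(),q.mean(0).round(1), cv2.minAreaRect(q[:,:2].astype(np.float32)))
    print(n, sensors.get_state()['eef_pos'])
E
python3 cg.py 8
```

```text
side hubtop 206 [526.7  18.5 126. ] ((526.9924926757812, 22.80849266052246), (33.16641616821289, 36.27226257324219), 19.429737091064453)
side [591.53800527  42.5009288  181.84502497]
top hubtop 294 [526.3  23.7 127.4] ((526.7330932617188, 23.689598083496094), (31.888946533203125, 31.16012191772461), 17.84129524230957)
top [591.7398113   42.53025539 182.00894301]
```

View pics/s8.png

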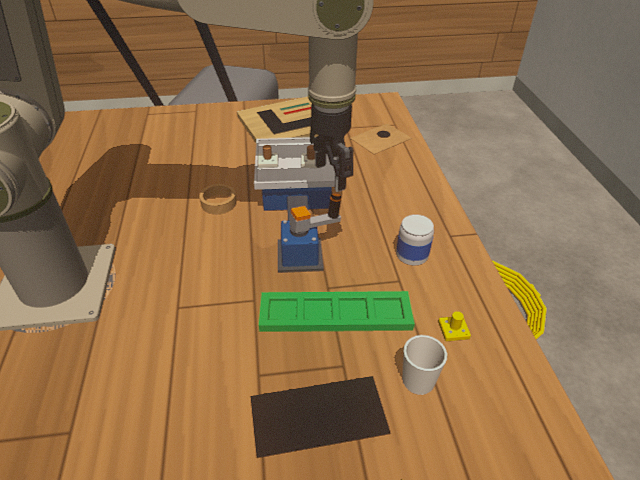

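```bash
python3 -c "
from h import *
p=np.load('pics/s8.npz')['p']
cv2.imwrite('pics/s8c.png',cv2.resize(p[170:270,260:370,::-1],None,fx=6,fy=6,interpolation=2))"
```

```text
(no output)
```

View pics/s8c.png

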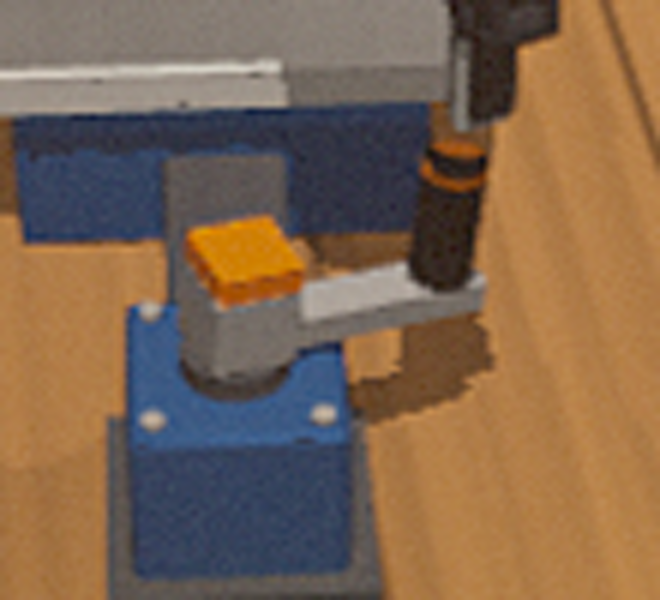

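>>> jog_arm:
  rows: "0.5 0.2 -0.3 0 0 0;0.4 0.2 -1 0 0 0;0.1 0 -1.2 0 0 0;0 0 -1.2 0 0 0;0 0 -1.2 0 0 0;0 0 -1 0 0 0;0 0 -0.7 0 0 0;0 0 -0.3 0 0 0;0 0 0 0 0 0;0 0 0 0 0 0"

```text
time: 33.2
eef_pos: [600.0, 46.8, 102.3]
tool_rot: [[-0.956, -0.293, -0.002], [-0.293, 0.956, -0.001], [0.002, -0.0, -1.0]]
force: [-0.3, -0.7, -0.2]
finger_gap: 85.4
```

>>> jog_arm:
  rows: "0.1 0 0.3 0 0 0;0 0 0 0 0 0;0 0 0 0 0 0;0 0 0 0 0 0;0 0 0 0 0 0;0 0 0 0 0 0;0 0 0 0 0 0;0 0 0 0 0 0;0 0 0 0 0 0;0 0 0 0 0 0"
  hand: 0

```text
time: 34.03
eef_pos: [602.9, 46.5, 109.0]
tool_rot: [[-0.956, -0.293, 0.003], [-0.293, 0.956, -0.001], [-0.003, -0.002, -1.0]]
force: [-0.1, -0.4, -1.3]
finger_gap: 22.3
```

```bash
python3 cg.py 9;  python3 -c "
from h import *
p=np.load('pics/s9.npz')['p']
cv2.imwrite('pics/s9c.png',cv2.resize(p[170:270,260:370,::-1],None,fx=6,fy=6,interpolation=2));s=sensors.get_state();print(s['force'],s['wrist_torque'])"
```

```text
side hubtop 203 [526.6  18.6 126. ] ((527.22998046875, 20.721210479736328), (32.87777328491211, 35.2635612487793), 16.546178817749023)
side [602.92465321  46.51957681 108.97111808]
top hubtop 294 [526.4  23.5 127.6] ((526.340087890625, 23.473918914794922), (32.066558837890625, 31.054433822631836), 17.24397087097168)
top [602.92103215  46.53731074 108.98524944]
[ 0.33010716  0.52978069 -0.29422707] [-0.05366941 -0.0189545   0.04519713]
```

View pics/s9c.png

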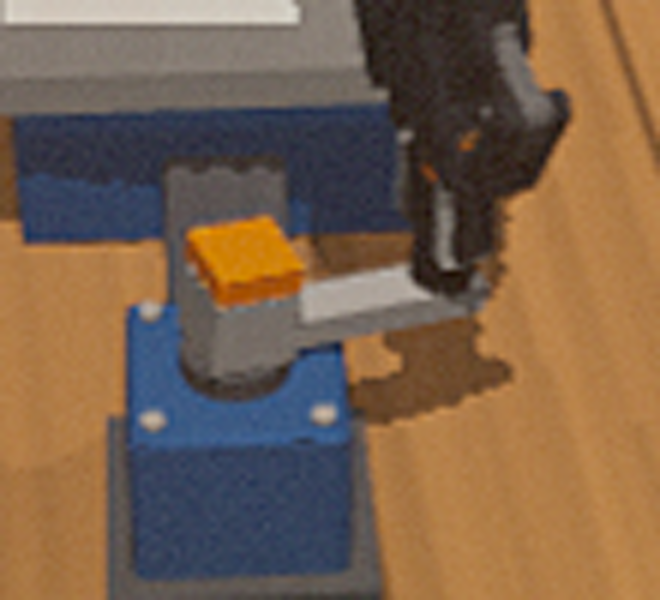

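>>> jog_arm:
  rows: "0 0 0.15 0 0 0;-0.05 0 0.15 0 0 0;-0.05 0 0.15 0 0 0;-0.05 0 0.15 0 0 0;0 0 0 0 0 0;0 0 0 0 0 0;0 0 0 0 0 0;0 0 0 0 0 0;0 0 0 0 0 0;0 0 0 0 0 0"

```text
time: 34.97
eef_pos: [601.2, 47.1, 114.2]
tool_rot: [[-0.956, -0.293, 0.003], [-0.293, 0.956, -0.0], [-0.003, -0.001, -1.0]]
force: [0.7, 1.0, -3.7]
finger_gap: 22.6
```

```bash
python3 cg.py 10;  python3 -c "
from h import *
p=np.load('pics/s10.npz')['p']
cv2.imwrite('pics/s10c.png',cv2.resize(p[170:270,260:370,::-1],None,fx=6,fy=6,interpolation=2));s=sensors.get_state();print(s['force'],s['wrist_torque'])"
```

```text
side hubtop 142 [527.4  16.8 128.7] ((525.156982421875, 22.024093627929688), (32.21459197998047, 37.7923469543457), 19.625730514526367)
side [601.2127354   47.05172629 114.20627539]
top hubtop 144 [529.2  24.3 130.5] ((525.19482421875, 23.433181762695312), (31.854124069213867, 31.37345314025879), 17.1989803314209)
top [601.19682751  47.0591693  114.18255874]
[ 1.18016057  0.52339207 -2.99141214] [ 0.18484353 -0.45317021  0.00259526]
```

View pics/s10c.png

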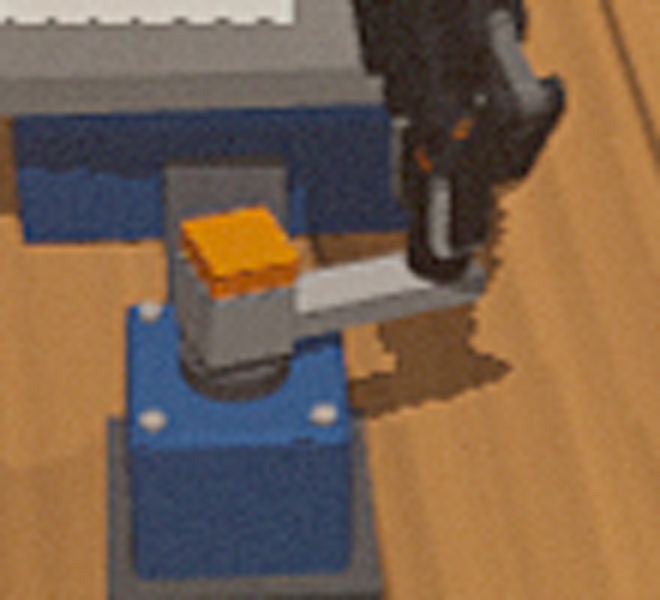

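>>> jog_arm:
  rows: "0 0 0 0.25 -0.85 0;0 0 0 0.25 -0.85 0;0 0 0 0.25 -0.85 0;0 0 0 0.25 -0.85 0;0 0 0.05 0 0 0;0 0 0 0 0 0;0 0 0 0 0 0;0 0 0 0 0 0;0 0 0 0 0 0;0 0 0 0 0 0"

```text
time: 35.9
eef_pos: [599.8, 46.7, 114.4]
tool_rot: [[-0.954, -0.293, 0.067], [-0.292, 0.956, 0.019], [-0.069, -0.002, -0.998]]
force: [-1.1, 0.2, -3.3]
finger_gap: 22.8
```

```bash
python3 cg.py 11;  python3 -c "
from h import *
p=np.load('pics/s11.npz')['p']
cv2.imwrite('pics/s11c.png',cv2.resize(p[170:270,260:370,::-1],None,fx=6,fy=6,interpolation=2));s=sensors.get_state();print(s['force'],s['wrist_torque'])"
```

```text
side hubtop 199 [523.1  17.8 125.7] ((523.3780517578125, 20.395849227905273), (32.7762565612793, 34.69932174682617), 20.106189727783203)
side [599.78542743  46.71233795 114.36652992]
top hubtop 298 [522.5  22.9 126.9] ((522.59619140625, 22.88007354736328), (31.813928604125977, 31.28607177734375), 17.625606536865234)
top [599.80725711  46.72385316 114.39396058]
[ 0.02204489  0.95409893 -3.065895  ] [-0.0142792  -0.09577206  0.0446951 ]
```

View pics/s11c.png

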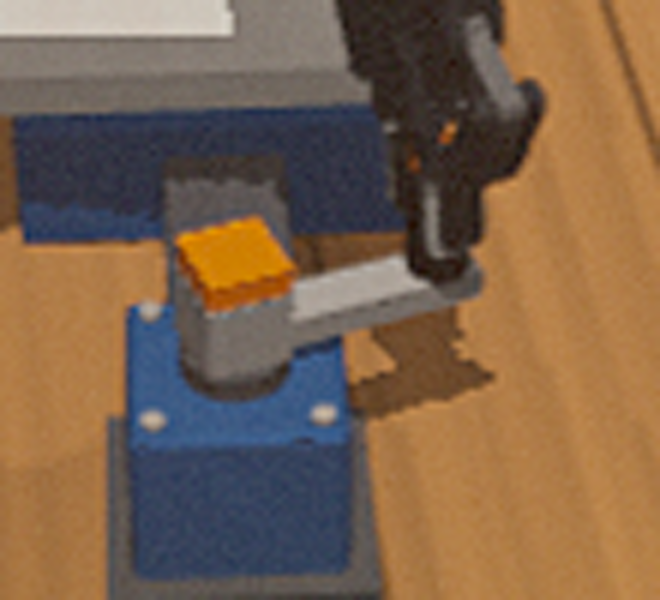

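```bash
cat > w.py <<'E'
from h import *
import sys
C=np.array([523.5,22.8]);R=80
def plan(step,n=10,hold=0,lag=0.):
    s=sensors.get_state();p=s['eef_pos'];r=p[:2]-C;a=np.degrees(np.arctan2(r[1],r[0]))
    print('t',s['time'],'ang',a.round(1),'rad',np.hypot(*r).round(1),'z',p[2].round(1),'F',s['force'].round(1),'rot z',s['tool_rot'][:,2].round(3), 'yaw',np.degrees(np.arctan2(s['tool_rot'][1,1],s['tool_rot'][0,1])).round(1))
    e=lambda t:R*np.array([np.cos(np.radians(t)),np.sin(np.radians(t))])
    rows=[];cur=a
    st=np.atleast_1d(step)
    for k in range(n):
        d=st[min(k,len(st)-1)]
        v=(e(cur+lag*d-d)-e(cur+lag*d))/10
        rows.append('%.1f %.1f 0 0 0 0'%(v[0],v[1])); cur-=d
    rows+=['0 0 0 0 0 0']*hold
    print(';'.join(rows))
E
python3 -c "
from w import *
plan([4,6,8,8,8,8,6,4],8,2)"
```

```text
t 36.0 ang 17.4 rad 80.0 z 114.4 F [ 0.   1.  -3.1] rot z [ 0.067  0.019 -0.998] yaw 107.0
0.1 -0.5 0 0 0 0;0.2 -0.8 0 0 0 0;0.1 -1.1 0 0 0 0;-0.1 -1.1 0 0 0 0;-0.2 -1.1 0 0 0 0;-0.4 -1.0 0 0 0 0;-0.4 -0.7 0 0 0 0;-0.3 -0.5 0 0 0 0;0 0 0 0 0 0;0 0 0 0 0 0
```

>>> jog_arm:
  rows: "0.1 -0.5 0 0 0 0;0.2 -0.8 0 0 0 0;0.1 -1.1 0 0 0 0;-0.1 -1.1 0 0 0 0;-0.2 -1.1 0 0 0 0;-0.4 -1.0 0 0 0 0;-0.4 -0.7 0 0 0 0;-0.3 -0.5 0 0 0 0;0 0 0 0 0 0;0 0 0 0 0 0"

```text
time: 36.83
eef_pos: [585.7, -27.8, 114.1]
tool_rot: [[-0.955, -0.291, 0.061], [-0.29, 0.957, 0.024], [-0.066, 0.005, -0.998]]
force: [-1.5, 4.3, -0.1]
finger_gap: 22.5
```

```bash
python3 -c "
from w import *
plan([8,10],10,0,0)"
```

```text
t 36.8333 ang -39.1 rad 80.2 z 114.1 F [-1.5  4.3 -0.1] rot z [ 0.061  0.024 -0.998] yaw 106.9
-0.8 -0.8 0 0 0 0;-1.1 -0.9 0 0 0 0;-1.2 -0.7 0 0 0 0;-1.3 -0.4 0 0 0 0;-1.4 -0.2 0 0 0 0;-1.4 0.1 0 0 0 0;-1.4 0.3 0 0 0 0;-1.3 0.5 0 0 0 0;-1.2 0.7 0 0 0 0;-1.0 0.9 0 0 0 0
```

>>> jog_arm:
  rows: "-0.8 -0.8 0 0 0 0;-1.1 -0.9 0 0 0 0;-1.2 -0.7 0 0 0 0;-1.3 -0.4 0 0 0 0;-1.4 -0.2 0 0 0 0;-1.4 0.1 0 0 0 0;-1.4 0.3 0 0 0 0;-1.3 0.5 0 0 0 0;-1.2 0.7 0 0 0 0;-1.0 0.9 0 0 0 0"

```text
time: 37.67
eef_pos: [466.0, -31.9, 118.6]
tool_rot: [[-0.954, -0.288, 0.084], [-0.286, 0.958, 0.035], [-0.09, 0.009, -0.996]]
force: [8.3, 3.3, -7.7]
finger_gap: 22.5
```

```bash
python3 -c "
from w import *
plan([10],10,0,0)"
```

```text
t 37.6667 ang -136.4 rad 79.3 z 118.6 F [ 8.3  3.3 -7.7] rot z [ 0.084  0.035 -0.996] yaw 106.8
-0.9 1.1 0 0 0 0;-0.7 1.2 0 0 0 0;-0.4 1.3 0 0 0 0;-0.2 1.4 0 0 0 0;0.0 1.4 0 0 0 0;0.3 1.4 0 0 0 0;0.5 1.3 0 0 0 0;0.7 1.2 0 0 0 0;0.9 1.0 0 0 0 0;1.1 0.9 0 0 0 0
```

>>> jog_arm:
  rows: "-0.9 1.1 -0.2 -0.3 0.4 0;-0.7 1.2 -0.2 -0.3 0.3 0;-0.4 1.3 -0.1 -0.3 0.3 0;-0.2 1.4 0 0 0 0;0 1.4 0 0 0 0;0.3 1.4 0 0 0 0;0.5 1.3 0 0 0 0;0.7 1.2 0.1 0 0 0;0.9 1.0 0.1 0 0 0;1.1 0.9 0.1 0 0 0"

```text
time: 38.5
eef_pos: [470.0, 82.2, 119.6]
tool_rot: [[-0.958, -0.281, 0.062], [-0.281, 0.96, 0.0], [-0.059, -0.017, -0.998]]
force: [-6.8, 3.4, -3.2]
finger_gap: 22.8
```

```bash
python3 -c "
from w import *
plan([10],10,0,0)"; python3 cg.py 12
```

```text
t 38.5 ang 132.0 rad 80.0 z 119.6 F [-6.8  3.4 -3.2] rot z [ 0.062  0.    -0.998] yaw 106.3
1.1 0.8 0 0 0 0;1.2 0.6 0 0 0 0;1.3 0.4 0 0 0 0;1.4 0.2 0 0 0 0;1.4 -0.1 0 0 0 0;1.4 -0.3 0 0 0 0;1.3 -0.5 0 0 0 0;1.2 -0.8 0 0 0 0;1.0 -1.0 0 0 0 0;0.8 -1.1 0 0 0 0
side hubtop 206 [524.5  18.7 125.8] ((525.7565307617188, 22.115259170532227), (35.729000091552734, 33.53359603881836), 45.8215217590332)
side [471.59392307  83.46368275 119.89667087]
top hubtop 170 [525.1  17.3 127.4] ((526.3087768554688, 14.946380615234375), (39.43702697753906, 21.613927841186523), 7.60267972946167)
top [470.9019655   82.98485379 119.64513984]
```

View pics/s12.png

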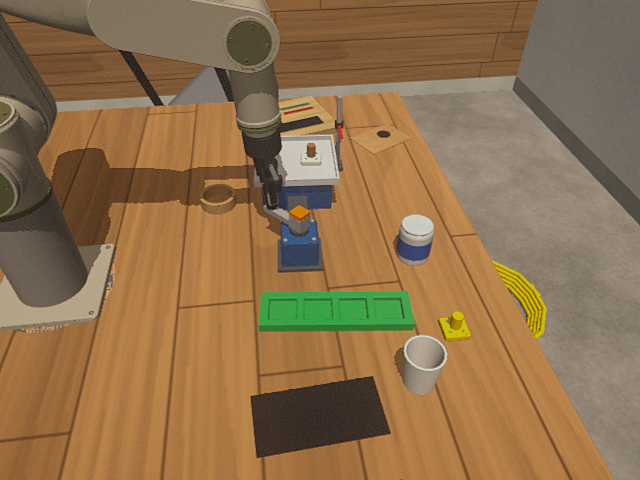

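>>> jog_arm:
  rows: "1.1 0.8 -0.1 0.5 0 0.2;1.2 0.6 -0.1 0.3 0 0.2;1.3 0.4 -0.1 0.3 0 0;1.4 0.2 -0.1 0 0 0;1.4 -0.1 0 0 0 0;1.4 -0.3 0 0 0 0;1.3 -0.5 0 0 0 0;1.2 -0.8 0 0 0 0;1.0 -1.0 0 0 0 0;0.8 -1.1 0 0 0 0"

```text
time: 39.43
eef_pos: [593.2, 63.8, 115.7]
tool_rot: [[-0.954, -0.292, 0.061], [-0.291, 0.956, 0.024], [-0.066, 0.005, -0.998]]
force: [-2.8, 0.9, -4.8]
finger_gap: 22.6
```

```bash
python3 -c "
from w import *
plan([10],10,0,0)"
```

```text
t 39.4333 ang 30.5 rad 80.9 z 115.7 F [-2.8  0.9 -4.8] rot z [ 0.061  0.024 -0.998] yaw 107.0
0.6 -1.3 0 0 0 0;0.4 -1.3 0 0 0 0;0.1 -1.4 0 0 0 0;-0.1 -1.4 0 0 0 0;-0.4 -1.3 0 0 0 0;-0.6 -1.3 0 0 0 0;-0.8 -1.1 0 0 0 0;-1.0 -1.0 0 0 0 0;-1.1 -0.8 0 0 0 0;-1.3 -0.6 0 0 0 0
```

Nearly one turn. Continuing.

>>> jog_arm:
  rows: "0.6 -1.3 0 0 0 0;0.4 -1.3 0 0 0 0;0.1 -1.4 0 0 0 0;-0.1 -1.4 0 0 0 0;-0.4 -1.3 0 0 0 0;-0.6 -1.3 -0.05 0 0 0;-0.8 -1.1 -0.05 0 0 0;-1.0 -1.0 -0.05 0 0 0;-1.1 -0.8 -0.05 0 0 0;-1.3 -0.6 -0.05 0 0 0"

```text
time: 40.27
eef_pos: [542.6, -55.9, 112.6]
tool_rot: [[-0.956, -0.29, 0.042], [-0.288, 0.957, 0.046], [-0.054, 0.032, -0.998]]
force: [-1.6, 20.5, 4.9]
finger_gap: 22.9
```

```bash
python3 -c "
from w import *
plan([10],10,0,0)"
```

```text
t 40.2667 ang -76.4 rad 81.0 z 112.6 F [-1.6 20.5  4.9] rot z [ 0.042  0.046 -0.998] yaw 106.9
-1.4 -0.2 0 0 0 0;-1.4 0.0 0 0 0 0;-1.4 0.3 0 0 0 0;-1.3 0.5 0 0 0 0;-1.2 0.7 0 0 0 0;-1.0 0.9 0 0 0 0;-0.9 1.1 0 0 0 0;-0.7 1.2 0 0 0 0;-0.4 1.3 0 0 0 0;-0.2 1.4 0 0 0 0
```

>>> jog_arm:
  rows: "-1.4 -0.1 0.1 -0.5 -0.5 0;-1.4 0.1 0 -0.5 -0.4 0;-1.4 0.3 0 -0.3 -0.3 0;-1.3 0.5 0 0 0 0;-1.2 0.7 0 0 0 0;-1.0 0.9 0 0 0 0;-0.9 1.1 0 0 0 0;-0.7 1.2 0 0 0 0;-0.4 1.3 0 0 0 0;-0.2 1.4 0 0 0 0"

```text
time: 41.1
eef_pos: [445.1, 11.5, 120.3]
tool_rot: [[-0.955, -0.281, 0.09], [-0.28, 0.96, 0.023], [-0.093, -0.003, -0.996]]
force: [-0.2, -3.0, -5.6]
finger_gap: 22.5
```

```bash
python3 -c "
from w import *
plan([10],10,0,0)"
```

```text
t 41.1 ang -171.8 rad 79.2 z 120.3 F [-0.2 -3.  -5.6] rot z [ 0.09   0.023 -0.996] yaw 106.3
-0.1 1.4 0 0 0 0;0.2 1.4 0 0 0 0;0.4 1.3 0 0 0 0;0.6 1.2 0 0 0 0;0.8 1.1 0 0 0 0;1.0 1.0 0 0 0 0;1.2 0.8 0 0 0 0;1.3 0.5 0 0 0 0;1.4 0.3 0 0 0 0;1.4 0.1 0 0 0 0
```

>>> jog_arm:
  rows: "-0.1 1.4 -0.2 0 0.5 0;0.2 1.4 -0.2 0 0.5 0;0.4 1.3 -0.1 0 0.4 0.3;0.6 1.2 -0.1 0 0 0.2;0.8 1.1 0 0 0 0;1.0 1.0 0 0 0 0;1.2 0.8 0 0 0 0;1.3 0.5 0 0 0 0;1.4 0.3 0 0 0 0;1.4 0.1 0 0 0 0"

```text
time: 41.93
eef_pos: [518.6, 103.0, 119.6]
tool_rot: [[-0.956, -0.288, 0.047], [-0.287, 0.958, 0.027], [-0.053, 0.012, -0.999]]
force: [-2.9, 6.1, -4.7]
finger_gap: 22.7
```

```bash
python3 -c "
from w import *
plan([10],10,0,0)"
```

```text
t 41.9333 ang 93.5 rad 80.3 z 119.6 F [-2.9  6.1 -4.7] rot z [ 0.047  0.027 -0.999] yaw 106.7
1.4 -0.0 0 0 0 0;1.4 -0.3 0 0 0 0;1.3 -0.5 0 0 0 0;1.2 -0.7 0 0 0 0;1.0 -0.9 0 0 0 0;0.9 -1.1 0 0 0 0;0.7 -1.2 0 0 0 0;0.4 -1.3 0 0 0 0;0.2 -1.4 0 0 0 0;-0.0 -1.4 0 0 0 0
```

>>> jog_arm:
  rows: "1.4 0 -0.1 0 -0.4 0;1.4 -0.3 -0.1 0 -0.4 0;1.3 -0.5 -0.1 0 -0.2 0;1.2 -0.7 -0.1 0 0 0;1.0 -0.9 -0.1 0 0 0;0.9 -1.1 -0.1 0 0 0;0.7 -1.2 0 0 0 0;0.4 -1.3 0 0 0 0;0.2 -1.4 0 0 0 0;0 -1.4 0 0 0 0"

```text
time: 42.77
eef_pos: [602.8, 3.2, 112.2]
tool_rot: [[-0.956, -0.289, 0.05], [-0.288, 0.957, 0.027], [-0.056, 0.011, -0.998]]
force: [-15.4, 7.4, 0.5]
finger_gap: 22.2
```

```bash
python3 -c "
from w import *
plan([10],10,0,0)"; python3 cg.py 13
```

```text
t 42.7667 ang -13.9 rad 81.6 z 112.2 F [-15.4   7.4   0.5] rot z [ 0.05   0.027 -0.998] yaw 106.8
-0.5 -1.3 0 0 0 0;-0.7 -1.2 0 0 0 0;-0.9 -1.1 0 0 0 0;-1.1 -0.9 0 0 0 0;-1.2 -0.7 0 0 0 0;-1.3 -0.5 0 0 0 0;-1.4 -0.3 0 0 0 0;-1.4 -0.0 0 0 0 0;-1.4 0.2 0 0 0 0;-1.3 0.5 0 0 0 0
side hubtop 192 [524.6  17.9 126.3] ((525.809326171875, 21.61954116821289), (36.25919723510742, 31.687532424926758), 75.90070343017578)
side [601.95882679   0.66515796 111.77422577]
top hubtop 299 [524.7  22.8 127.1] ((524.9214477539062, 22.80782127380371), (31.664854049682617, 32.37208938598633), 71.95172882080078)
top [602.25352767   1.74845219 111.99316536]
```

View pics/s13.png

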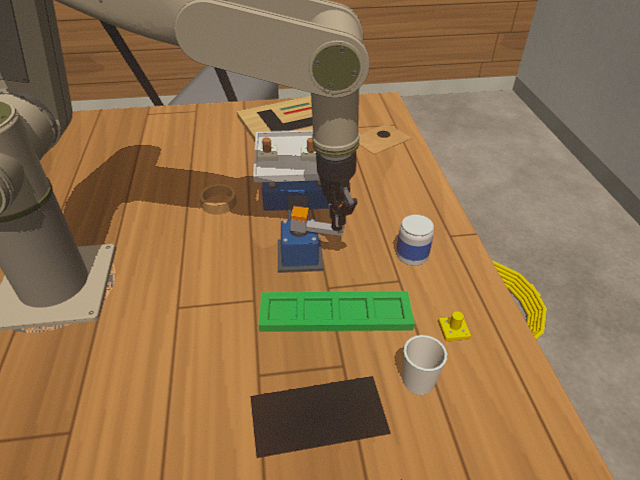

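>>> jog_arm:
  rows: "-0.6 -1.3 0.1 0 -0.4 0;-0.8 -1.2 0.1 0 -0.4 0;-1.0 -1.0 0 0 0 0;-1.1 -0.8 0 0 0 0;-1.2 -0.7 0 0 0 0;-1.3 -0.5 -0.1 0 0 0;-1.4 -0.3 -0.1 0 0.2 0;-1.4 0 -0.1 0 0.2 0;-1.4 0.2 -0.1 0 0.2 0;-1.3 0.5 -0.1 0 0.2 0"

```text
time: 43.7
eef_pos: [488.7, -49.3, 115.9]
tool_rot: [[-0.957, -0.282, 0.065], [-0.279, 0.959, 0.051], [-0.077, 0.03, -0.997]]
force: [6.7, 7.7, -0.5]
finger_gap: 22.6
```

```bash
python3 -c "
from w import *
plan([10],10,0,0)"
```

```text
t 43.7 ang -115.8 rad 80.0 z 115.9 F [ 6.7  7.7 -0.5] rot z [ 0.065  0.051 -0.997] yaw 106.4
-1.2 0.7 0 0 0 0;-1.1 0.9 0 0 0 0;-0.9 1.1 0 0 0 0;-0.7 1.2 0 0 0 0;-0.5 1.3 0 0 0 0;-0.2 1.4 0 0 0 0;0.0 1.4 0 0 0 0;0.3 1.4 0 0 0 0;0.5 1.3 0 0 0 0;0.7 1.2 0 0 0 0
```

>>> jog_arm:
  rows: "-1.2 0.7 -0.1 -0.6 0.2 0.3;-1.1 0.9 -0.1 -0.6 0.2 0.2;-0.9 1.1 -0.1 -0.4 0 0;-0.7 1.2 0 0 0 0;-0.5 1.3 0 0 0 0;-0.2 1.4 0 0 0 0;0.0 1.4 0 0 0 0;0.3 1.4 0 0 0 0;0.5 1.3 0 0 0 0;0.7 1.2 0 0 0 0"

```text
time: 44.53
eef_pos: [451.5, 56.1, 119.6]
tool_rot: [[-0.958, -0.28, 0.058], [-0.28, 0.96, 0.005], [-0.057, -0.012, -0.998]]
force: [-17.6, 5.5, 10.6]
finger_gap: 22.3
```

```bash
python3 -c "
from w import *
plan([10],10,0,0)"
```

```text
t 44.5333 ang 155.2 rad 79.3 z 119.6 F [-17.6   5.5  10.6] rot z [ 0.058  0.005 -0.998] yaw 106.3
0.7 1.2 0 0 0 0;0.9 1.1 0 0 0 0;1.1 0.9 0 0 0 0;1.2 0.7 0 0 0 0;1.3 0.5 0 0 0 0;1.4 0.2 0 0 0 0;1.4 0.0 0 0 0 0;1.4 -0.2 0 0 0 0;1.3 -0.5 0 0 0 0;1.2 -0.7 0 0 0 0
```

>>> jog_arm:
  rows: "0.7 1.2 0 0.3 0 0.2;0.9 1.1 0 0.3 0 0.2;1.1 0.9 0 0.2 0 0.2;1.2 0.7 0 0 0 0;1.3 0.5 0 0 0 0;1.4 0.2 0 0 0 0;1.4 0.0 0 0 0 0;1.4 -0.2 -0.1 0 0 0;1.3 -0.5 -0.1 0 0 0;1.2 -0.7 -0.1 0 0 0"

```text
time: 45.37
eef_pos: [569.5, 89.6, 116.1]
tool_rot: [[-0.956, -0.291, 0.046], [-0.29, 0.957, 0.03], [-0.052, 0.016, -0.999]]
force: [-1.7, 1.0, -3.7]
finger_gap: 22.7
```

```bash
python3 -c "
from w import *
plan([10],10,0,0)"
```

```text
t 45.3667 ang 55.4 rad 81.1 z 116.1 F [-1.7  1.  -3.7] rot z [ 0.046  0.03  -0.999] yaw 106.9
1.1 -0.9 0 0 0 0;0.9 -1.1 0 0 0 0;0.7 -1.2 0 0 0 0;0.5 -1.3 0 0 0 0;0.3 -1.4 0 0 0 0;0.0 -1.4 0 0 0 0;-0.2 -1.4 0 0 0 0;-0.5 -1.3 0 0 0 0;-0.7 -1.2 0 0 0 0;-0.9 -1.1 0 0 0 0
```

>>> jog_arm:
  rows: "1.0 -1.0 0 -0.3 -0.5 0;0.8 -1.2 0 -0.3 -0.5 0;0.6 -1.3 0 0 0 0;0.4 -1.3 0 0 0 0;0.2 -1.4 0 0 0 0;0.0 -1.4 0 0 0 0;-0.2 -1.4 0 0 0 0;-0.5 -1.3 0 0 0 0;-0.7 -1.2 0 0 0 0;-0.9 -1.1 0 0 0 0"

```text
time: 46.2
eef_pos: [570.8, -43.6, 111.2]
tool_rot: [[-0.956, -0.29, 0.044], [-0.288, 0.957, 0.036], [-0.052, 0.022, -0.998]]
force: [-11.8, 22.0, 9.5]
finger_gap: 22.6
```

```bash
python3 -c "
from w import *
plan([10],10,0,0)"; python3 cg.py 14; python3 -c "
from h import *
for k in ('14',):
    z=np.load('pics/s14.npz');im,d=z['p'],z['d'];P=pts('side',d);hsv=cv2.cvtColor(im,cv2.COLOR_RGB2HSV)
    red=((hsv[:,:,0]<6)|(hsv[:,:,0]>174))&(hsv[:,:,1]>190)&(abs(P[:,:,0]-665)<30)
    print(P[red].mean(0),np.percentile(P[red][:,2],[5,50,95]),red.sum())
b=im[90:220,230:380,::-1];cv2.imwrite('pics/s14c.png',cv2.resize(b,None,fx=5,fy=4.5,interpolation=2))
"
```

```text
t 46.2 ang -54.5 rad 81.5 z 111.2 F [-11.8  22.    9.5] rot z [ 0.044  0.036 -0.998] yaw 106.8
-1.2 -0.7 0 0 0 0;-1.3 -0.5 0 0 0 0;-1.4 -0.3 0 0 0 0;-1.4 -0.0 0 0 0 0;-1.4 0.2 0 0 0 0;-1.3 0.5 0 0 0 0;-1.2 0.7 0 0 0 0;-1.1 0.9 0 0 0 0;-0.9 1.1 0 0 0 0;-0.7 1.2 0 0 0 0
side hubtop 200 [524.6  17.8 125.6] ((526.093017578125, 20.171524047851562), (33.55959701538086, 32.98766326904297), 36.158138275146484)
side [569.11465744 -44.63901108 110.95210098]
top hubtop 49 [522.    8.5 126.5] ((521.974365234375, 6.943758010864258), (10.965387344360352, 22.35515022277832), 77.37712860107422)
top [570.10042839 -43.98258215 111.34560018]<string>:6: RuntimeWarning: Mean of empty slice.
  ret = um.true_divide(
Traceback (most recent call last):
IndexError: index -1 is out of bounds for axis 0 with size 0
```

View pics/t14.png

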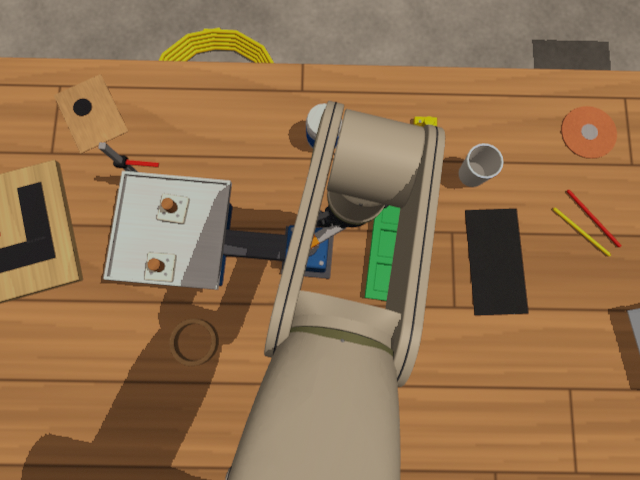

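```bash
cat > ht.py <<'E'
from h import *
import sys
def ht(n,f):
    z=np.load('pics/%s.npz'%f);im,d=z['p'],z['d'];P=pts(n,d);hsv=cv2.cvtColor(im,cv2.COLOR_RGB2HSV)
    X,Y,Z=P[...,0],P[...,1],P[...,2]
    red=((hsv[:,:,0]<6)|(hsv[:,:,0]>174))&(hsv[:,:,1]>190)&(abs(X-665)<30)&(abs(Y-335)<60)&(Z>100)
    if red.sum()>5: print(n,'red',red.sum(),P[red].mean(0).round(1),np.percentile(Z[red],[10,50,90]).round(1))
    # lift frame
    a=np.radians(-4.27);lx=(X-541)*np.cos(a)+(Y-272)*np.sin(a);ly=-(X-541)*np.sin(a)+(Y-272)*np.cos(a)
    fl=(abs(lx)<85)&(abs(ly)<85)&(Z>75)&(Z<140)
    if fl.sum()>100:
        h,e=np.histogram(Z[fl],bins=np.arange(75,200,1));m=e[h.argmax()]+.5
        fz=np.median(Z[fl&(abs(Z-m)<3)]);print(n,'floor',round(float(fz),2),'rim=',round(float(fz)+13,2))
        for side,mk in (('+x',(abs(lx-97.5)<2)&(abs(ly)<90)),('+y',(abs(ly-97.5)<2)&(abs(lx)<90)),('-x',(abs(lx+97.5)<2)&(abs(ly)<90)),('-y',(abs(ly+97.5)<2)&(abs(lx)<90))):
            mk=mk&(abs(Z-fz-13)<6)
            if mk.sum()>5: print(n,'rim',side,mk.sum(),np.median(Z[mk]).round(2))
        kn=(abs(lx)<95)&(abs(ly)<95)&(Z>fz+38)&(Z<fz+52)
        k,l,s,c=cv2.connectedComponentsWithStats(kn.astype(np.uint8))
        for i in range(1,k):
            if s[i,4]>15: print('  knob',s[i,4],'lift xy',lx[l==i].mean().round(1),ly[l==i].mean().round(1),'z',Z[l==i].max().round(1))
        w=(abs(lx)<93)&(abs(ly)<93)&(Z>fz+9)&(Z<fz+19)
        k,l,s,c=cv2.connectedComponentsWithStats(w.astype(np.uint8))
        for i in range(1,k):
            if s[i,4]>100: print('  base',s[i,4],cv2.minAreaRect(np.stack([lx[l==i],ly[l==i]],1).astype(np.float32)), np.percentile(Z[l==i]-fz,[5,50,95]).round(1))
for f in sys.argv[1:]: ht({'s':'side','t':'top'}[f[0]],f)
E
python3 ht.py top0 side0 t14 s14 t13
```

```text
top red 136 [661.6 330.3 131.2] [129.1 131.3 132.9]
top floor 83.33 rim= 96.33
top rim +x 170 96.26
top rim +y 236 95.98
top rim -x 195 96.32
top rim -y 225 96.14
side red 33 [661.8 328.3 129.6] [128.3 130.7 132.1]
side floor 82.92 rim= 95.92
side rim +x 71 95.92
side rim +y 79 94.38
side rim -x 62 96.07
side rim -y 120 94.42
top red 136 [661.8 330.4 131.1] [129.1 131.1 133.1]
top floor 114.85 rim= 127.85
top rim +x 178 127.63
top rim +y 258 127.46
top rim -x 211 127.97
top rim -y 246 127.75
  knob 135 lift xy 37.1 -2.8 z 164.2
  knob 136 lift xy -70.8 3.8 z 163.8
  base 560 ((37.56404113769531, -1.5295085906982422), (50.9957389831543, 50.42018127441406), 86.49363708496094) [10.6 13.8 16.7]
  base 574 ((-69.34029388427734, 4.894590377807617), (47.81492233276367, 50.458099365234375), 1.169600486755371) [10.9 14.1 16.7]
side floor 114.53 rim= 127.53
side rim +y 42 126.59
side rim -x 61 127.43
side rim -y 68 125.91
  knob 57 lift xy -69.2 0.0 z 163.2
  base 193 ((-68.12663269042969, 3.1331214904785156), (52.626644134521484, 48.48583221435547), 88.7379150390625) [10.8 13.7 16.8]
top red 137 [661.8 330.6 131. ] [129.1 131.  133.1]
top floor 103.75 rim= 116.75
top rim +x 174 116.39
top rim +y 242 116.7
top rim -x 207 117.0
top rim -y 232 116.67
  knob 128 lift xy 36.9 -2.4 z 152.9
  knob 134 lift xy -70.8 3.9 z 154.0
  base 551 ((37.95960235595703, -2.092853546142578), (51.0649528503418, 50.42130661010742), 85.4084701538086) [10.5 13.8 16.6]
  base 556 ((-69.16898345947266, 4.529533386230469), (47.74977493286133, 50.2731819152832), 0.20849698781967163) [11.3 14.  16.6]
```

>>> jog_arm:
  rows: "-0.7 -0.3 0.1 -0.3 -0.4 0;-1.2 -0.6 0.1 -0.3 -0.4 0;-1.3 -0.3 0 -0.2 0 0;-1.3 0 0 0 0 0;-1.2 0.1 0 0 0 0;-0.8 0.2 0 0 0 0;-0.5 0.2 0 0 0 0;0 0 0 0 0 0;0 0 0 0 0 0;0 0 0 0 0 0"

```text
time: 47.13
eef_pos: [500.2, -52.9, 118.1]
tool_rot: [[-0.956, -0.285, 0.073], [-0.283, 0.958, 0.035], [-0.08, 0.012, -0.997]]
force: [3.5, 8.5, -8.9]
finger_gap: 22.8
```

```bash
python3 -c "
from w import *
plan([10],10,0,0)"; python3 cg.py 15; python3 ht.py t15 s15
```

```text
t 47.1333 ang -107.1 rad 79.2 z 118.1 F [ 3.5  8.5 -8.9] rot z [ 0.073  0.035 -0.997] yaw 106.6
-1.3 0.5 0 0 0 0;-1.2 0.7 0 0 0 0;-1.0 0.9 0 0 0 0;-0.9 1.1 0 0 0 0;-0.7 1.2 0 0 0 0;-0.4 1.3 0 0 0 0;-0.2 1.4 0 0 0 0;0.1 1.4 0 0 0 0;0.3 1.4 0 0 0 0;0.5 1.3 0 0 0 0
side hubtop 82 [532.1  18.5 126.7] ((532.029296875, 18.938730239868164), (33.58537292480469, 16.69202423095703), 83.2437973022461)
side [500.18249809 -52.96648692 118.00448402]
top hubtop 263 [523.7  24.4 127.6] ((523.8870849609375, 23.06774139404297), (30.63688850402832, 31.254531860351562), 73.27942657470703)
top [500.25761335 -52.98224907 118.04176792]
top red 135 [661.8 330.6 130.9] [128.6 131.  132.9]
top floor 116.39 rim= 129.39
top rim +x 182 129.13
top rim +y 241 129.08
top rim -x 213 129.32
top rim -y 234 129.1
  knob 134 lift xy 36.9 -2.9 z 165.6
  knob 137 lift xy -70.8 3.8 z 166.1
  base 558 ((37.781246185302734, -2.0503673553466797), (50.5731086730957, 50.47620391845703), 85.5654525756836) [10.5 13.8 16.3]
  base 574 ((-69.31786346435547, 5.212921142578125), (47.472991943359375, 51.811683654785156), 0.31597229838371277) [11.  13.8 16.5]
side red 35 [661.8 328.5 129.7] [128.9 130.8 131.9]
side floor 115.93 rim= 128.93
side rim +x 69 128.95
side rim +y 37 127.78
side rim -x 9 129.06
side rim -y 45 128.08
  knob 58 lift xy 39.0 -6.5 z 163.7
  base 185 ((41.21916961669922, -3.725881576538086), (48.41394805908203, 53.367244720458984), 0.636688768863678) [10.5 13.8 16.7]
```

>>> jog_arm:
  rows: "-0.5 0.2 -0.1 -0.4 0.2 0;-0.6 0.3 -0.1 -0.3 0.2 0;-0.4 0.2 -0.1 0 0 0;0 0 -0.1 0 0 0;0 0 0 0 0 0;0 0 0 0 0 0;0 0 0 0 0 0;0 0 0 0 0 0;0 0 0 0 0 0;0 0 0 0 0 0"

```text
time: 48.07
eef_pos: [490.3, -49.1, 118.4]
tool_rot: [[-0.956, -0.282, 0.086], [-0.281, 0.959, 0.028], [-0.09, 0.002, -0.996]]
force: [2.9, 6.9, -5.7]
finger_gap: 22.9
```

```bash
python3 -c "
from w import *
plan([10],10,0,0)"; python3 cg.py 16; python3 ht.py t16 s16; python3 -c "
from h import *
im=np.load('pics/s16.npz')['p']
cv2.imwrite('pics/s16c.png',cv2.resize(im[90:270,230:380,::-1],None,fx=4,fy=3.3,interpolation=2))"
```

```text
t 48.0667 ang -114.8 rad 79.2 z 118.4 F [ 2.9  6.9 -5.7] rot z [ 0.086  0.028 -0.996] yaw 106.4
-1.2 0.7 0 0 0 0;-1.1 0.9 0 0 0 0;-0.9 1.1 0 0 0 0;-0.7 1.2 0 0 0 0;-0.5 1.3 0 0 0 0;-0.2 1.4 0 0 0 0;-0.0 1.4 0 0 0 0;0.2 1.4 0 0 0 0;0.5 1.3 0 0 0 0;0.7 1.2 0 0 0 0
side hubtop 160 [525.6  19.1 127. ] ((524.0473022460938, 21.586149215698242), (38.55659484863281, 31.541452407836914), 68.42584991455078)
side [490.24302789 -49.0930861  118.37985796]
top hubtop 222 [524.6  26.9 127.4] ((524.8526611328125, 26.167747497558594), (24.9719295501709, 31.390892028808594), 67.30033111572266)
top [490.28356855 -49.0856092  118.40930859]
top red 135 [661.7 330.2 131. ] [129.2 131.1 132.7]
top floor 116.58 rim= 129.58
top rim +x 181 129.17
top rim +y 254 129.05
top rim -x 216 129.4
top rim -y 235 129.36
  knob 132 lift xy 37.1 -2.8 z 167.2
  knob 140 lift xy -70.7 3.7 z 165.5
  base 561 ((37.418365478515625, -2.0756778717041016), (50.4920539855957, 50.2982177734375), 86.03998565673828) [10.8 13.8 16.4]
  base 570 ((-69.2732162475586, 4.7816619873046875), (47.6404914855957, 50.51434326171875), 0.80306077003479) [11.  13.8 16.7]
side red 36 [661.9 330.7 128.1] [127.2 130.  131.7]
side floor 116.35 rim= 129.35
side rim +x 74 129.22
side rim +y 45 127.52
side rim -y 65 127.25
  knob 54 lift xy 39.1 -5.4 z 164.0
  base 208 ((39.19404602050781, -5.100727081298828), (50.7485466003418, 49.14150619506836), 84.90970611572266) [10.  13.7 16.2]
```

View pics/s16c.png

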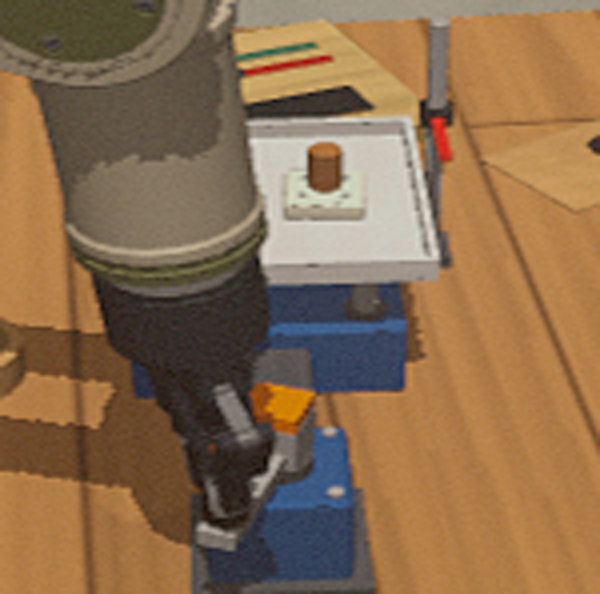

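>>> jog_arm:
  rows: "0 0 0 0 0 0;0 0 0 0 0 0;0 0 0 0 0 0;0 0 0 0 0 0;0 0 0.3 0 0 0;0 0 1 0 0 0;0 0 2 0 0 0;0 0 2 0 0 0;0 0 2 0 0 0;0 0 1 0 0 0"
  hand: 70

```text
time: 49.0
eef_pos: [488.3, -54.4, 207.0]
tool_rot: [[-0.957, -0.279, 0.085], [-0.278, 0.96, 0.023], [-0.088, -0.002, -0.996]]
force: [1.0, 1.2, 0.5]
finger_gap: 59.9
```

>>> jog_arm:
  rows: "-1 -1 0.5 0 0 -4;-2 -1 0 -0.5 1.5 -4;-2 -1 0 -0.5 1.5 -4;-2 -1 0 -0.5 1.5 -4;-2 -1 0 0 0.5 -4;-2 0 0 0 0 -4;-2 0 0 0 0 -4;-1 0 0 0 0 -4;-1 0 0 0 0 -4;0 0 0 0 0 -4"

```text
time: 49.83
eef_pos: [335.2, -107.9, 222.9]
tool_rot: [[-0.903, 0.43, -0.004], [0.43, 0.903, -0.03], [-0.009, -0.029, -1.0]]
force: [0.3, -0.5, 0.8]
finger_gap: 59.8
```

```bash
python3 cg.py 17; python3 ht.py t17 s17; python3 -c "
from h import *
print(sensors.get_state()['tool_rot'])
im=np.load('pics/s17.npz')['p']
a=cv2.resize(im[170:270,250:350,::-1],(400,400),interpolation=2)
im=np.load('pics/t17.npz')['p']
b=cv2.resize(im[205:305,255:355,::-1],(400,400),interpolation=2)
cv2.imwrite('pics/c17.png',np.hstack([a,b]))"
```

```text
side hubtop 186 [522.1  18.6 125. ] ((523.3114624023438, 20.701889038085938), (35.935970306396484, 31.538772583007812), 67.37565612792969)
side grip 56 [492.2 -53.3 145.4] ((491.406005859375, -52.91188049316406), (21.118417739868164, 24.336162567138672), 2.1085076332092285)
side [ 335.89247205 -107.98176287  223.1177385 ]
top hubtop 300 [521.9  22.9 125.9] ((521.8932495117188, 22.819332122802734), (31.35697364807129, 31.442474365234375), 67.35844421386719)
top grip 101 [493.3 -51.6 145.9] ((492.9571838378906, -51.0928955078125), (18.899147033691406, 18.127262115478516), 0.05161425843834877)
top [ 336.37209037 -107.9475624   223.06835866]
top red 135 [661.7 330.6 131.2] [129.1 131.1 132.7]
top floor 116.58 rim= 129.58
top rim +x 182 129.34
top rim +y 261 129.3
top rim -x 208 129.53
top rim -y 239 129.67
  knob 133 lift xy 36.9 -2.9 z 166.7
  knob 136 lift xy -70.8 3.8 z 166.5
  base 567 ((37.759979248046875, -1.8034954071044922), (51.14376449584961, 50.0787467956543), 85.75763702392578) [10.7 13.7 16.7]
  base 575 ((-69.24949645996094, 4.869176864624023), (47.734344482421875, 50.26267623901367), 0.9423913359642029) [11.1 13.9 16.5]
side red 32 [661.6 327.  130.6] [128.7 130.8 131.8]
side floor 116.34 rim= 129.34
side rim +x 69 128.8
side rim +y 74 126.72
side rim -x 61 129.34
side rim -y 119 128.07
  knob 54 lift xy -69.0 0.4 z 166.5
  knob 57 lift xy 39.2 -5.8 z 164.4
  base 201 ((-68.50392150878906, 2.625225067138672), (48.84171676635742, 53.24456024169922), 0.5785928964614868) [ 9.7 13.5 16.7]
  base 200 ((38.77349853515625, -5.972644805908203), (49.86811447143555, 48.82980728149414), 86.3520278930664) [10.  13.9 16.4]
[[-0.90397071  0.42758153 -0.00331484]
 [ 0.42748376  0.90353339 -0.02974981]
 [-0.0097254  -0.02831    -0.99955188]]
```

View pics/c17.png

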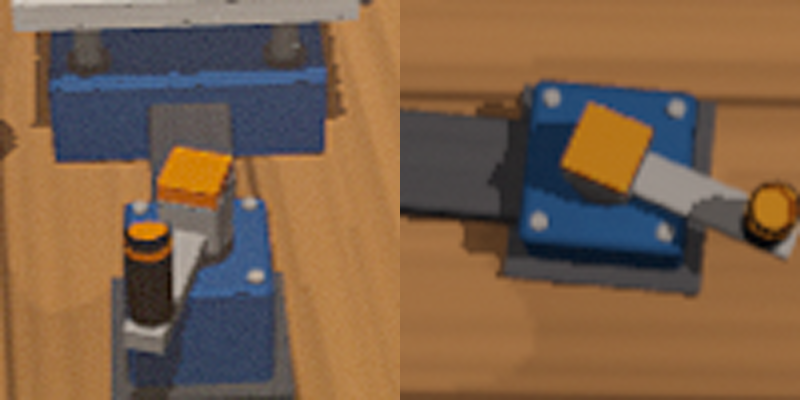

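>>> jog_arm:
  rows: "1.5 1 0 0.8 0 0.8;2.2 1.6 0 0.8 0 0.8;2.5 1.8 0 0 0 0.8;2.5 1.8 0 0 0 0.4;2.5 1.8 0 0 0 0;2.5 1.8 0 0 0 0;2 1.4 0 0 0 0;1.2 0.8 0 0 0 0;0.5 0.3 0 0 0 0;0 0 0 0 0 0"

```text
time: 50.77
eef_pos: [521.2, 22.3, 223.9]
tool_rot: [[-0.935, 0.355, 0.002], [0.355, 0.935, -0.003], [-0.003, -0.003, -1.0]]
force: [0.6, 0.2, -0.2]
finger_gap: 59.9
```

```bash
python3 -c "
from h import *
s=sensors.get_state();print(s['eef_pos'],s['tool_rot'][:,1:],s['qpos'])"
```

```text
[521.21289725  22.31030433 223.90913035] [[ 0.35498954  0.00174137]
 [ 0.93486678 -0.00339401]
 [-0.00255479 -0.99999272]] [-0.05320619 -0.0804501   1.71603508 -0.00330395  1.50408863 -1.26088494]
```

>>> jog_arm:
  rows: "0.1 0 -0.8 0 0 -0.9;0 0 -1.5 0 0 -0.8;0 0 -1.8 0 0 0;0 0 -1.8 0 0 0;0 0 -1.6 0 0 0;0 0 -1.2 0 0 0;0 0 -0.7 0 0 0;0 0 -0.3 0 0 0;0 0 0 0 0 0;0 0 0 0 0 0"

```text
time: 51.6
eef_pos: [516.5, 16.0, 121.0]
tool_rot: [[-0.922, 0.388, 0.001], [0.388, 0.922, -0.006], [-0.003, -0.005, -1.0]]
force: [0.5, -0.1, -0.7]
finger_gap: 59.6
```

>>> jog_arm:
  rows: "0.3 0.3 0 0 0 0;0.2 0.3 -0.3 0 0 0;0 0 -0.4 0 0 0;0 0 -0.3 0 0 0;0 0 -0.2 0 0 0;0 0 0 0 0 0;0 0 0 0 0 0;0 0 0 0 0 0;0 0 0 0 0 0;0 0 0 0 0 0"

```text
time: 52.43
eef_pos: [524.6, 22.6, 111.5]
tool_rot: [[-0.922, 0.388, 0.007], [0.388, 0.922, -0.006], [-0.009, -0.003, -1.0]]
force: [0.8, -0.2, 1.1]
finger_gap: 59.9
```

>>> jog_arm:
  rows: "-0.2 0 -0.2 0 0 0;0 0 -0.2 0 0 0;0 0 0 0 0 0;0 0 0 0 0 0;0 0 0 0 0 0;0 0 0 0 0 0;0 0 0 0 0 0;0 0 0 0 0 0;0 0 0 0 0 0;0 0 0 0 0 0"

```text
time: 53.27
eef_pos: [522.5, 22.5, 107.3]
tool_rot: [[-0.922, 0.388, 0.007], [0.388, 0.922, -0.006], [-0.009, -0.003, -1.0]]
force: [-0.2, 0.2, -0.5]
finger_gap: 59.6
```

>>> jog_arm:
  rows: "0 0 0 0 0 0;0 0 0 0 0 0;0 0 0 0 0 0;0 0 0 0 0 0;0 0 0 0 0 0;0 0 0 0 0 0;0 0 0 0 0 0;0 0 0 0 0 0;0 0 0 0 0 0;0 0 0 0 0 0"
  hand: 0

```text
time: 54.1
eef_pos: [523.5, 24.0, 108.3]
tool_rot: [[-0.922, 0.387, 0.01], [0.387, 0.922, -0.003], [-0.01, 0.001, -1.0]]
force: [0.8, 1.3, 0.0]
finger_gap: 30.6
```

```bash
python3 -c "
from h import *
s=sensors.get_state();print(s['eef_pos'],s['tool_rot'][:,1:],s['force'],s['wrist_torque'],s['finger_gap'])
im,_=snap('side','s18')
a=cv2.resize(im[170:270,250:350,::-1],(560,560),interpolation=2)
cv2.imwrite('pics/c18.png',a)"
```

```text
[523.4903959   24.02847292 108.26001742] [[ 3.87409411e-01  9.71465620e-03]
 [ 9.21907505e-01 -3.31433881e-03]
 [ 7.08072712e-04 -9.99947319e-01]] [0.75911476 1.28595199 0.0320517 ] [ 0.14712168 -0.03707067  0.0206533 ] 30.607884089918965
```

View pics/c18.png

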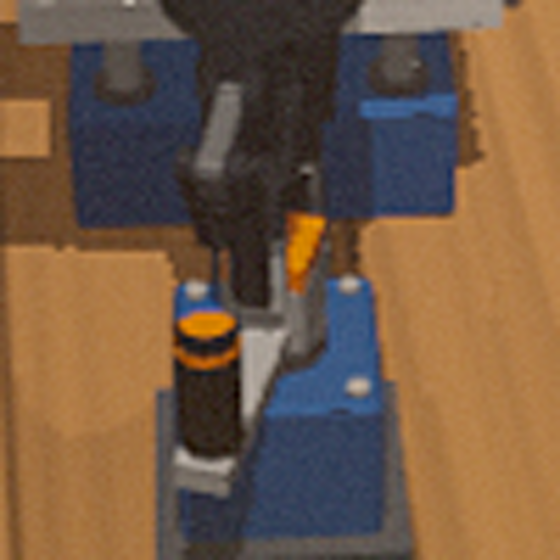

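>>> jog_arm:
  rows: "0 0 0.2 0 0 0;0 0 0.3 0 0 0;0 0 0.4 0 0 0;0 0 0.4 0 0 0;0 0 0.4 0 0 0;0 0 0.4 0 0 0;0 0 0.4 0 0 0;0 0 0.3 0 0 0;0 0 0 0 0 0;0 0 0 0 0 0"

```text
time: 54.98
eef_pos: [522.0, 23.6, 137.4]
tool_rot: [[-0.922, 0.388, 0.006], [0.388, 0.922, -0.004], [-0.007, -0.001, -1.0]]
force: [0.4, 0.7, -3.7]
finger_gap: 30.6
```

```bash
python3 -c "
from h import *
s=sensors.get_state();print(s['eef_pos'],s['tool_rot'][:,1:],s['force'],s['wrist_torque'],s['finger_gap'])
im,_=snap('side','s19')
a=cv2.resize(im[150:270,250:370,::-1],(560,560),interpolation=2)
cv2.imwrite('pics/c19.png',a)"
```

```text
[522.01676831  23.5691659  137.38959113] [[ 0.38775876  0.00649843]
 [ 0.92176031 -0.00385981]
 [-0.00103803 -0.99997144]] [ 0.44923174  0.67099886 -3.67163144] [ 0.03618737 -0.03125016 -0.00104132] 30.629918117489392
```

View pics/c19.png

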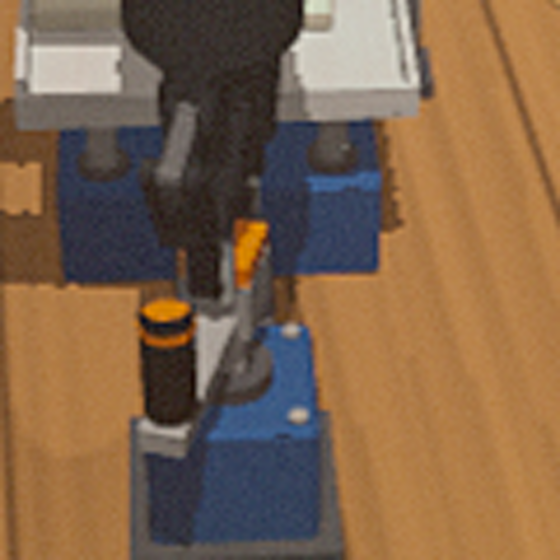

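>>> jog_arm:
  rows: "0 0 1.5 0 0 0;0 0 1.5 0 0 0;0.3 -1 0.5 0 0 -4;0.3 -2 0 0 0 -5;0.3 -3 0 0 0 -5;0.3 -3 0 0 0 -5;0.3 -3 0 0 0 -5;0.3 -3 0 0 0 -5;0.3 -3 0 0 0 -5;0.3 -3 0 0 0 -5"

```text
time: 55.87
eef_pos: [543.7, -187.9, 171.7]
tool_rot: [[-0.457, 0.89, 0.001], [0.89, 0.457, -0.001], [-0.002, 0.0, -1.0]]
force: [0.9, 0.3, -2.7]
finger_gap: 30.8
```

```bash
cat > st.py <<'E'
from h import *
s=sensors.get_state();r=s['tool_rot'];print(s['eef_pos'].round(1),'yaw',np.degrees(np.arctan2(r[1,1],r[0,1])).round(1),'z',r[:,2].round(3),s['force'].round(1),s['finger_gap'],s['qpos'].round(2))
E
python3 st.py
```

```text
[ 543.7 -187.9  171.7] yaw 27.2 z [ 0.001 -0.001 -1.   ] [ 0.9  0.3 -2.7] 30.79508115620605 [-0.42  0.1   1.63 -0.    1.41 -0.9 ]
```

>>> jog_arm:
  rows: "0.2 -2.8 0 0 0 -4;0.2 -2.8 0 0 0 -4;0.2 -2.8 0 0 0 -4;0.2 -2.6 -0.5 0 0 -4;0.2 -2.2 -1 0 0 -4;0 -1.6 -1.5 0 0 -2;0 -0.8 -1.5 0 0 0;0 -0.3 -1 0 0 0;0 0 -0.5 0 0 0;0 0 0 0 0 0"

```text
time: 56.7
eef_pos: [550.6, -362.3, 105.7]
tool_rot: [[-0.056, 0.998, -0.003], [0.998, 0.056, -0.001], [-0.001, -0.003, -1.0]]
force: [0.5, -0.5, -4.7]
finger_gap: 30.8
```

```bash
python3 st.py; python3 -c "
from h import *
snap('side','s20')"
```

```text
[ 550.6 -362.3  105.7] yaw 3.2 z [-0.003 -0.001 -1.   ] [ 0.5 -0.5 -4.7] 30.79839033335735 [-0.66  0.37  1.44 -0.    1.33 -0.71]
```

View pics/s20.png

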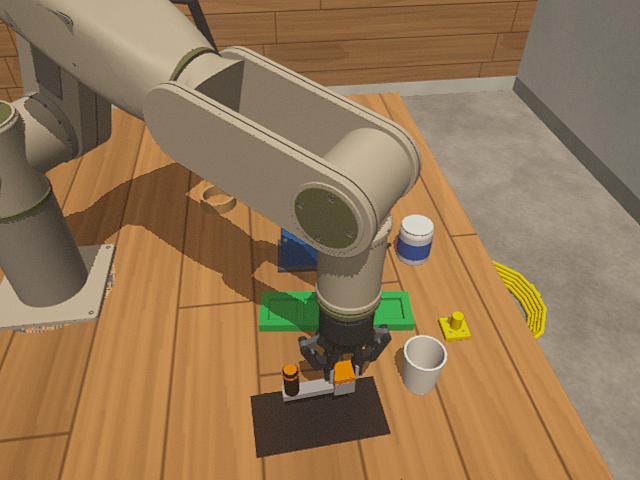

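>>> jog_arm:
  rows: "0.1 0 -0.5 0 0 0;0.1 0 -1.2 0 0 0;0.1 0 -1.3 0 0 0;0 0 -1.3 0 0 0;0 0 -1.1 0 0 0;0 0 -0.8 0 0 0;0 0 -0.5 0 0 0;0 0 -0.2 0 0 0;0 0 0 0 0 0;0 0 0 0 0 0"

```text
time: 57.58
eef_pos: [555.5, -358.2, 31.5]
tool_rot: [[-0.062, 0.998, -0.001], [0.998, 0.062, -0.002], [-0.002, -0.001, -1.0]]
force: [-0.3, 0.4, -3.4]
finger_gap: 30.5
```

>>> jog_arm:
  rows: "0 -0.2 -0.1 0 0 0;0 -0.1 -0.1 0 0 0;0 0 -0.1 0 0 0;0 0 -0.1 0 0 0;0 0 0 0 0 0;0 0 0 0 0 0;0 0 0 0 0 0;0 0 0 0 0 0;0 0 0 0 0 0;0 0 0 0 0 0"

```text
time: 58.42
eef_pos: [557.3, -363.4, 30.7]
tool_rot: [[-0.061, 0.998, 0.003], [0.998, 0.062, -0.005], [-0.005, 0.003, -1.0]]
force: [-0.1, 0.6, -3.0]
finger_gap: 30.5
```

>>> jog_arm:
  rows: "0 0 -0.15 0 0 0;0 0 -0.15 0 0 0;0 0 -0.1 0 0 0;0 0 0 0 0 0;0 0 0 0 0 0;0 0 0 0 0 0;0 0 0 0 0 0;0 0 0 0 0 0;0 0 0 0 0 0;0 0 0 0 0 0"

```text
time: 59.25
eef_pos: [557.7, -363.7, 28.0]
tool_rot: [[-0.062, 0.998, 0.004], [0.998, 0.062, -0.006], [-0.006, 0.003, -1.0]]
force: [-0.5, 1.1, -0.1]
finger_gap: 30.8
```

Contact: the weight has come off the tool. I'll release.

>>> jog_arm:
  rows: "0 0 -0.05 0 0 0;0 0 0 0 0 0;0 0 0 0 0 0;0 0 0 0 0 0;0 0 0 0 0 0;0 0 0.5 0 0 0;0 0 1 0 0 0;0 0 2 0 0 0;0 0 2 0 0 0;0 0 2 0 0 0"
  hand: 60

```text
time: 60.08
eef_pos: [555.2, -361.8, 101.7]
tool_rot: [[-0.062, 0.998, -0.002], [0.998, 0.062, -0.002], [-0.001, -0.002, -1.0]]
force: [-0.6, -0.7, 0.1]
finger_gap: 51.0
```

>>> jog_arm:
  rows: "-1 1 2 0 0 0;-2 1 2 0 0 0;-2 1 2 0 0 0;-2 1 2 0 0 0;-2 1 1 0 0 0;-2 1 0 0 0 0;-2 1 0 0 0 0;-2 1 0 0 0 0;-1 0 0 0 0 0;0 0 0 0 0 0"

```text
time: 60.92
eef_pos: [393.5, -281.7, 215.8]
tool_rot: [[-0.062, 0.998, 0.019], [0.998, 0.063, -0.019], [-0.02, 0.017, -1.0]]
force: [-0.2, -0.2, -0.7]
finger_gap: 51.0
```

```bash
python3 st.py; python3 -c "
from h import *
snap('side','s21');snap('top','t21')"; python3 ht.py t21 s21
```

```text
[ 393.5 -281.7  215.8] yaw 3.6 z [ 0.019 -0.019 -1.   ] [-0.2 -0.2 -0.7] 50.98261543164479 [-0.73 -0.21  1.85 -0.    1.48 -0.79]
top red 136 [661.8 330.4 131. ] [129.  130.9 133. ]
top floor 116.55 rim= 129.55
top rim +x 172 129.02
top rim +y 252 129.34
top rim -x 218 129.76
top rim -y 232 129.4
  knob 131 lift xy 36.9 -2.8 z 166.2
  knob 137 lift xy -70.8 3.9 z 165.6
  base 563 ((37.729774475097656, -1.8347206115722656), (50.557029724121094, 50.3818473815918), 85.62045288085938) [10.8 13.7 16.6]
  base 569 ((-69.24295043945312, 4.835721969604492), (48.01094436645508, 50.964603424072266), 1.4791029691696167) [11.3 14.  16.7]
side red 34 [661.6 328.6 130. ] [128.4 130.  131.7]
side floor 116.31 rim= 129.31
side rim +x 69 128.9
side rim +y 72 127.76
side rim -x 61 129.34
side rim -y 124 128.63
  knob 54 lift xy -68.6 0.7 z 164.3
  knob 56 lift xy 39.4 -5.8 z 165.4
  base 206 ((-68.59961700439453, 1.6018505096435547), (48.746315002441406, 58.569175720214844), 0.15260086953639984) [10.6 13.6 16.9]
  base 202 ((38.74879455566406, -5.3754730224609375), (51.25716018676758, 49.005645751953125), 86.27991485595703) [10.3 13.7 16.9]
```

View pics/s21.png

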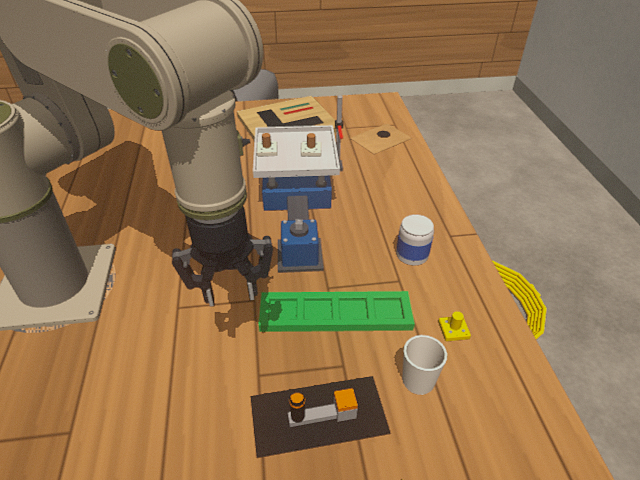

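View pics/t21.png

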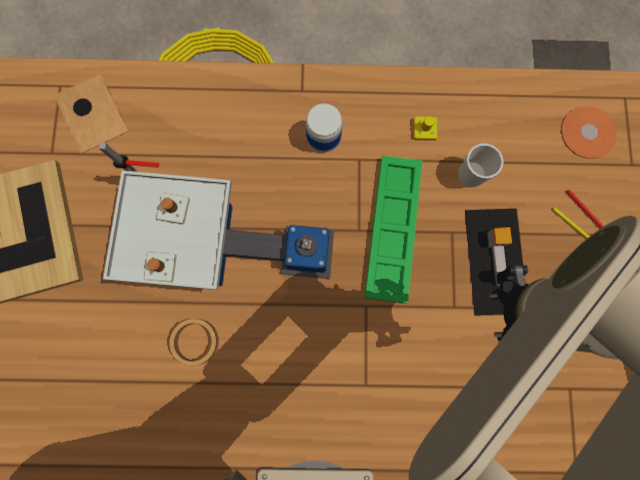

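The side view shows the crank flat on the mat, with hub at (346,402) and grip at (297,405). Both blocks are upright in the raised tray at (266,145) and (311,145). The bystanders sit where they started, so I'm handing in.

>>> jog_arm:
  rows: "0 0 0 0 0 0;0 0 0 0 0 0;0 0 0 0 0 0;0 0 0 0 0 0;0 0 0 0 0 0;0 0 0 0 0 0;0 0 0 0 0 0;0 0 0 0 0 0;0 0 0 0 0 0;0 0 0 0 0 0"

```text
time: 61.85
eef_pos: [397.7, -282.5, 215.0]
tool_rot: [[-0.064, 0.998, 0.018], [0.998, 0.064, -0.017], [-0.018, 0.017, -1.0]]
force: [0.1, -0.0, 0.1]
finger_gap: 51.4
```

```bash
python3 -c "
from h import *
print(workorder.hand_in())"; python3 st.py
```

```text
the job is handed in; nothing more can be done
None
the job is handed in; nothing more can be done
```

I set both blocks from the mould in the tray, wound the tray up about 3.3 turns, then took the crank off and laid it on its mat, turned end for end. I handed in at about 62 s. No verdict was reported.

**Last checks:**
- **Tray height:** the rim read about 129.0–129.5 mm. The pointer read 130–131 mm on its visible faces, so its mid-thickness is about 129–130 mm. That puts the rim within about 1–2 mm of the pointer. Both readings include the same camera height error of about +3 mm.
- **Blocks:** both stand flat and upright, about (37, -2) and (-69, 4) mm from the tray's centre. The second one moved about 30 mm from where I set it while the robot was away from it. It stayed flat and inside the limits, so I left it.
- **Crank:** it looks flat on the mat, with hub and grip both over it.
- **Bystanders:** the can, pot and tape roll look unmoved.

**Disagreements:** the two cameras differed by 1–2 mm. The loose crank sagged by an estimated 0.1 rad whenever I let go of it on the shaft, close to the 0.12 rad limit. I levelled it before winding, and its tilt was about 0.05 rad when the rim reached the pointer.

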